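# Refill the round spice tin from the railed rack

### The arm

A 7-joint arm with a two-finger parallel gripper is mounted at the origin on a cart in front of the work surface, level with it; the furniture and walls round the work are solid. World frame = base frame: x ahead of the robot, y to its left, z up, the work surface at z = 0. Lengths are in m, angles in degrees, forces in N, time in s.
With the tool pointing down it reaches from about 0.4 to 0.85 m from the base axis. Payload 6.9 kg.
Tool frame: the origin (TCP) lies on the centre line of the jaws, within the pads' length; the fingertips stand ahead of it and the grasp point (between the pads) lies 6 mm ahead of it (env.nose_length is the z of the fingertips in the tool frame, in m); z points along the fingers, y is the line along which they close (so a half turn about z gives the same grasp; the last joint's range is limited). The gripper opens to 85 mm and grips with 20 to 120 N. Pads are 22 mm wide; open, the fingers measure 114 mm over their backs; the gripper's body (76 mm by 85 mm) begins 54 mm behind the grasp point. The pads swing forward as they close: fully open they stand 13 mm farther back than shut.
Start: joints at [-63.398, 29.078, -13.613, 85.955, 7.202, 65.827, -8.869], TCP at [0.219, 0.585, 0.256] pointing down, gripper open.
Joint ranges: [-176.47, 176.47], [-13.61, 117.27], [-81.72, 77.17], [0.22, 143.17], [-87.28, 267.28], [10, 112.55], [-165.47, 165.47]. Speed limits (degrees/s): [136.94, 136.94, 180, 180, 180, 180, 180].

### API

Orientations are given as [roll, pitch, yaw] about the fixed x, y, z axes, in that order (R = Rz(yaw) Ry(pitch) Rx(roll)).
In Python, from rig import status, viewer, workorder, env gives the robot as it stands. The module is installed in compiled form; this text tells all that it offers.
- The arm moves only by the shell command python3 -m jog 'ROWS' [FORCE]. ROWS is JSON, a list of rows, each a list of 3 entries, a list of its own where there are three numbers: the shift along the tool's x, y, z in cm, then the turn, a rotation vector about the tool's x, y, z in rad, then the finger opening in cm, from 0 to 8.54. In form: [[[dx, dy, dz], [wx, wy, wz], fingers], ...]. A call has 1 to 12 rows; each row is the pose to reach, as a shift and turn from the pose commanded when the call began, along the tool's axes at that moment; what a row does not reach only later rows make up. A row lasts 1/8 s, in which the tool goes at most 62.5 mm and 10.7 degrees, less where a joint would pass 70% of its speed; a pose out of reach is approached as far as the arm can. A call with a gripper value outside its range is refused whole. The fingers move at their own pace and stop on an object; FORCE is the grip in N (left out, the last holds). Time passes only in rows, so rows that repeat a pose let the fingers close. It gives the time, the measured TCP pose, the force, the opening and the grip force at its end, in the units of the state.
- status.get_obs(): the state, without advancing time (a new reading comes with each control period).
- viewer.get_image(name): name is "scene" or "top" or "wrist"; returns (picture, depth): 384x512x3 uint8, red, green, blue; 384x512 float32, m along the optical axis (not along the pixel's ray), 0 where there is no reading.
- viewer.camera_model(name): a dict with "fx", "fy", "cx", "cy" (pixels), "world_from_camera" (4x4, takes a point from camera to world coordinates). Camera axes: x right, y down, z forward; pixel columns grow to the right and rows downward; lengths in m; the calibration is good to about 2 mm. The wrist camera is an equidistant fisheye: a pixel r from the principal point sees the ray r / f radians off the axis. A picture is of the moment at which its call begins: read the wrist's pose just before it. camera_model takes no time and is no camera call; for the wrist camera it gives the pose at the moment of the call.
- workorder.job_done(): hands the job in; it is judged then, once.
Trained networks look in the newest picture that a camera, given by its name, has taken for a name from the list of things; names that differ only in an ending like _2 or _b are one class to them, and where a whole thing is asked for, a point or a joint stands for the part that bears it (a point fixed in the world has none). Each returns a list of dicts, best first, with "score" (0 to 1); they miss things now and then, are a little off and sometimes report something else, mostly with a low value. They report only what shows in the picture. A call takes as long as a camera call. They do not tell look-alikes from the thing itself.
- viewer.recognise(label, camera): "xyz" ([x, y, z] in m, in world coordinates, good to about 4 mm: the middle of the surface that is visible of it).
The state is a dict: "time_s": time; "joints": joint angles; "dq": joint speeds; "tau": joint torques, N m; "ee_pos": TCP position; "tcp_rot": TCP orientation; "wrist_force": force on the tool from outside, world axes, zero at the start; "wrist_torque": the same for the moment, N m; "width": finger opening in m; "grip_force": force on a finger pad.
Only numpy, scipy, OpenCV 4.12 (cv2) and the standard library are available. Lean on these libraries where they do the work, as an engineer would, in place of code of your own. Each camera call takes 0.05 s, during which the arm holds its last target. There are 200 camera calls.

### The job

Complete the round spice tin: take the two blue spice canisters with wooden knobs off the lower board of the rack, lifting each one up over the front rail before drawing it out, and fit them into the two empty places of the tin. At the end all seven canisters stand upright and flat on the tin's floor. Do not tip any canister over, and leave the red-capped and green-capped spice jars standing where they are.

Things in the scene. Friction and masses are not known exactly. Their poses are not given: they have to be found in the camera images.
- rack: Two-tier rack of dark steel rod and wooden boards, 350 mm wide, fixed. Origin: on the worktop under the middle of its row; x to its back, y along its width. The lower board, top 35 mm up, carries a row of four items at x about 0, y about -120, -40, 40, 120 mm, in any order. Uprights only at the back, x = +60 mm; back stop rod at x = +50 mm.
- rack_edge (a point): Middle of the lower front edge of the rack's upper board, 250 mm above the worktop, at rack x = +2 mm: right above the row. The board runs from here to x = +120 mm and carries jars. A gripper pointing straight down strikes it; one leaning back towards the robot by some 30 degrees, fingers closing along the rack's width, passes.
- rack_rail (a point): Middle of the top of the lower board's round front retaining rail (8 mm rod along the rack's y, at rack x = -41 mm). Its top is 63 mm above the worktop, 28 mm above the board, so an item must rise more than 28 mm before it can come forward.
- tin: Open round steel tin, fixed, 185 mm across inside, wall 3 mm thick and 43 mm high. Holds seven canisters close-packed: one in the middle, six round it, centres 61 mm from the middle, 60 degrees apart. Origin: middle of the underside. Empty at the start: the middle, and the ring place on the tin's +x axis (x = +61 mm, y = 0), which faces roughly towards the robot.
- tin_floor (a point): Middle of the tin's inner floor, 3 mm above the worktop, where the canisters stand. Neighbouring knobs in the tin are 61 mm apart, centre to centre: in there open the fingers only some 20 mm wider than the knob.
- pot_a: Spice canister, blue enamelled cup with pale metal lid, 85 mm high, lid pressed firmly on, about 0.14 kg. Cup 50 mm across at the foot, widening to 58; lid 60 mm across at 40 to 48 mm height, top at 52. Round wooden knob on it, 22 mm across, from 55 to 85 mm: grip there. Origin: centre of the underside. Stands on the rack's lower board at the start; belongs in the tin.
- pot_b: Spice canister, blue enamelled cup with pale metal lid, 85 mm high, lid pressed firmly on, about 0.14 kg. Cup 50 mm across at the foot, widening to 58; lid 60 mm across at 40 to 48 mm height, top at 52. Round wooden knob on it, 22 mm across, from 55 to 85 mm: grip there. Origin: centre of the underside. Stands on the rack's lower board at the start; belongs in the tin.
- pot_1: Spice canister, blue enamelled cup with pale metal lid, 85 mm high, lid pressed firmly on, about 0.14 kg. Cup 50 mm across at the foot, widening to 58; lid 60 mm across at 40 to 48 mm height, top at 52. Round wooden knob on it, 22 mm across, from 55 to 85 mm: grip there. Origin: centre of the underside. Stands loose in the tin, in the ring place 60 degrees (counter-clockwise from above) from the tin's +x.
- pot_2: Spice canister, blue enamelled cup with pale metal lid, 85 mm high, lid pressed firmly on, about 0.14 kg. Cup 50 mm across at the foot, widening to 58; lid 60 mm across at 40 to 48 mm height, top at 52. Round wooden knob on it, 22 mm across, from 55 to 85 mm: grip there. Origin: centre of the underside. Stands loose in the tin, in the ring place 120 degrees (counter-clockwise from above) from the tin's +x.
- pot_3: Spice canister, blue enamelled cup with pale metal lid, 85 mm high, lid pressed firmly on, about 0.14 kg. Cup 50 mm across at the foot, widening to 58; lid 60 mm across at 40 to 48 mm height, top at 52. Round wooden knob on it, 22 mm across, from 55 to 85 mm: grip there. Origin: centre of the underside. Stands loose in the tin, in the ring place 180 degrees (counter-clockwise from above) from the tin's +x.
- pot_4: Spice canister, blue enamelled cup with pale metal lid, 85 mm high, lid pressed firmly on, about 0.14 kg. Cup 50 mm across at the foot, widening to 58; lid 60 mm across at 40 to 48 mm height, top at 52. Round wooden knob on it, 22 mm across, from 55 to 85 mm: grip there. Origin: centre of the underside. Stands loose in the tin, in the ring place 240 degrees (counter-clockwise from above) from the tin's +x.
- pot_5: Spice canister, blue enamelled cup with pale metal lid, 85 mm high, lid pressed firmly on, about 0.14 kg. Cup 50 mm across at the foot, widening to 58; lid 60 mm across at 40 to 48 mm height, top at 52. Round wooden knob on it, 22 mm across, from 55 to 85 mm: grip there. Origin: centre of the underside. Stands loose in the tin, in the ring place 300 degrees (counter-clockwise from above) from the tin's +x.
- spice_red: Glass spice jar with a red cap, 45 mm across, 106 mm high, on the rack's lower board; stays there. Origin: centre of the underside.
- spice_green: Glass spice jar with a green cap, 46 mm across, 106 mm high, on the rack's lower board; stays there. Origin: centre of the underside.
Mind the look-alikes: they are no part of the job. Leave any pink look-alike of the pot_2 alone.

How it is judged:
By the outcome, as a careful person would: the job done as asked, in the order asked, and still so for the second after the job is handed in, with the robot touching nothing.
It also fails if it takes over 64 s, if anything falls off the work surface, if the arm or the gripper's body presses on something with over 40 N, if the wrist force passes 120 N, or if a joint passes its speed limit or range.

## Working session

There is one attempt and no reset: what is moved stays moved. The work goes in short steps, Python scripts to look and compute and a shell command to move; the robot and the scene stay as the last step left them, time stands still between calls to the robot, and variables do not carry over. Pictures are saved under pics/ and viewed, at most 10 in all, crops included, and the job is handed in when it is done.

```bash
mkdir -p pics
cat > h.py <<'E'
import numpy as np, cv2
from rig import status, viewer, workorder, env
from scipy.spatial.transform import Rotation as R
def snap(n,f):
    p,d=viewer.get_image(n); cv2.imwrite('pics/'+f,p[:,:,::-1]); return p,d
def cloud(n,d):
    m=viewer.camera_model(n); v,u=np.mgrid[:384,:512]
    P=np.stack([(u-m['cx'])/m['fx']*d,(v-m['cy'])/m['fy']*d,d,np.ones_like(d)],-1)
    return (P@np.array(m['world_from_camera']).T)[...,:3]
E
python3 - <<'E'
from h import *
s=status.get_obs(); print(s['ee_pos'],s['tcp_rot'],env.nose_length,s['width'])
for c in ['scene','top']:
    p,d=snap(c,c+'0.png'); np.savez('/tmp/'+c,p=p,c=cloud(c,d))
    m=viewer.camera_model(c); print(c,np.round(m['world_from_camera'],3).tolist(),m['fx'])
    for l in ['pot_a','tin','tin_floor','rack','rack_edge','rack_rail','spice_red','spice_green']:
        print(l,[(np.round(r['xyz'],3).tolist(),round(r['score'],2)) for r in viewer.recognise(l,c)])
a=cv2.imread('pics/scene0.png');b=cv2.imread('pics/top0.png')
cv2.imwrite('pics/both0.png',cv2.resize(np.vstack([a,b]),(400,600)))
E
```

```text
[0.21942053 0.58470714 0.25540711] [-1.79892675e+02  4.92774990e-03  1.59442231e+02] 0.025 0.08553295874995069
scene [[0.497, -0.659, 0.565, -0.175], [-0.868, -0.372, 0.329, -0.37], [-0.006, -0.653, -0.757, 1.192], [0.0, 0.0, 0.0, 1.0]] 381.1342244712717
pot_a [([0.463, 0.276, 0.055], 0.79), ([0.427, 0.162, 0.053], 0.78), ([0.591, -0.305, 0.083], 0.76), ([0.505, 0.238, 0.05], 0.73), ([0.487, 0.179, 0.052], 0.63), ([0.4, 0.267, 0.056], 0.6), ([0.566, -0.066, 0.086], 0.58), ([0.364, 0.403, 0.052], 0.56), ([0.477, 0.418, 0.049], 0.52)]
tin [([0.421, 0.222, 0.014], 0.89)]
tin_floor [([0.421, 0.226, 0.007], 0.89)]
rack [([0.619, -0.188, 0.263], 0.96)]
rack_edge [([0.617, -0.19, 0.268], 0.67)]
rack_rail [([0.463, 0.272, 0.054], 0.73), ([0.619, -0.193, 0.266], 0.63)]
spice_red [([0.567, -0.151, 0.114], 0.82)]
spice_green [([0.586, -0.224, 0.111], 0.82), ([0.4, 0.266, 0.056], 0.25)]
top [[0.028, -0.996, 0.09, 0.466], [-0.999, -0.03, -0.021, 0.079], [0.024, -0.089, -0.996, 1.25], [0.0, 0.0, 0.0, 1.0]] 368.02892496123
pot_a [([0.412, 0.275, 0.056], 0.78), ([0.381, 0.406, 0.05], 0.72), ([0.6, -0.295, 0.084], 0.68), ([0.573, -0.062, 0.085], 0.68), ([0.432, 0.167, 0.055], 0.58), ([0.777, 0.03, 0.055], 0.57), ([0.486, 0.424, 0.051], 0.55), ([0.494, 0.181, 0.053], 0.54), ([0.512, 0.242, 0.054], 0.54)]
tin [([0.438, 0.221, 0.006], 0.77)]
tin_floor [([0.435, 0.23, 0.003], 0.76), ([0.57, -0.06, 0.082], 0.58)]
rack [([0.63, -0.156, 0.267], 0.92)]
rack_edge [([0.629, -0.158, 0.262], 0.79)]
rack_rail [([0.627, -0.162, 0.264], 0.86)]
spice_red [([0.579, -0.14, 0.138], 0.63)]
spice_green [([0.602, -0.297, 0.086], 0.75)]
```

View pics/scene0.png

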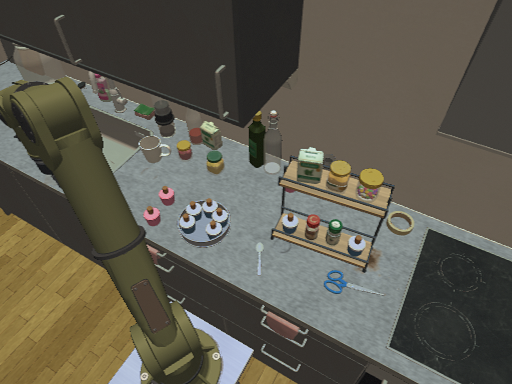

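View pics/top0.png

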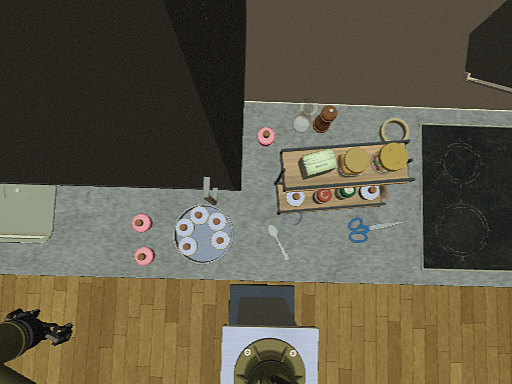

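The scene camera sees blue pots at (290,222) and (357,243), with the red and green jars between them. The tin is at about (204,222), and an overhead cabinet stands upper left. The top camera shows the gap in the tin's middle and the gap facing the robot, with pink look-alikes at (143,222) and (145,256).

Run:
```python
from h import *
from scipy.optimize import least_squares
for c in ['top','scene']:
    z=np.load(f'/tmp/{c}.npz'); C=z['c'];P=z['p'].astype(int)
    T=C.reshape(-1,3)
    m=(np.hypot(T[:,0]-.435,T[:,1]-.222)<.115)
    # rim fit
    r=T[m&(abs(T[:,2]-.043)<.006)]; rr=np.hypot(r[:,0]-.435,r[:,1]-.222); r=r[(rr>.085)]
    f=least_squares(lambda q:np.hypot(r[:,0]-q[0],r[:,1]-q[1])-.094,[.435,.222],loss='soft_l1',f_scale=.003)
    print(c,'tin',f.x,len(r))
    k=T[m&(T[:,2]>.07)&(T[:,2]<.1)]
    import scipy.cluster.hierarchy as H
    l=H.fclusterdata(k,.02,'distance')
    for i in set(l):
        q=k[l==i]; print('knob',q.mean(0).round(4),len(q),q[:,2].max().round(3))
    m=(T[:,0]>.5)&(T[:,0]<.66)&(T[:,1]<0)&(T[:,1]>-.36)&(T[:,2]>.105)&(T[:,2]<.125)
    k=T[m]; l=H.fclusterdata(k,.015,'distance')
    for i in set(l):
        q=k[l==i]; 
        if len(q)>3: print('rackknob',q.mean(0).round(4),len(q))
    for lo,hi in [(.2,.3),(.3,.5),(.5,.7),(.7,1.1)]:
        q=T[(T[:,2]>lo)&(T[:,2]<hi)&(T[:,0]>.25)&(T[:,1]>-.0)]
        if len(q): print('high',lo,q.min(0).round(3),q.max(0).round(3),len(q))
```

```text
top tin [0.45264469 0.23019049] 223
knob [0.4342 0.1711 0.0873] 40 0.094
knob [0.4936 0.1844 0.0872] 39 0.093
knob [0.5123 0.2422 0.0864] 39 0.092
knob [0.4121 0.2742 0.086 ] 43 0.094
knob [0.4716 0.2865 0.0857] 42 0.092
rackknob [ 0.6049 -0.3019  0.1174] 43
rackknob [ 0.6271 -0.0054  0.1138] 4
rackknob [ 0.5893 -0.2059  0.1148] 21
rackknob [ 0.5775 -0.0625  0.1182] 39
rackknob [ 0.5736 -0.1324  0.1124] 15
high 0.2 [0.25 0.   0.2 ] [0.923 0.65  0.3  ] 593
high 0.3 [0.25 0.   0.3 ] [0.923 0.648 0.5  ] 2834
high 0.5 [0.516 0.    0.5  ] [0.923 0.576 0.7  ] 5354
high 0.7 [0.551 0.099 0.7  ] [0.808 0.45  1.1  ] 36327
scene tin [0.45129851 0.22599234] 131
knob [0.4308 0.1662 0.083 ] 37 0.092
knob [0.491  0.1785 0.0824] 33 0.091
knob [0.51   0.2378 0.0826] 34 0.093
knob [0.4091 0.2692 0.0818] 37 0.091
knob [0.4688 0.2822 0.0822] 34 0.091
rackknob [ 0.6273 -0.0116  0.113 ] 12
rackknob [ 0.5751 -0.0675  0.1151] 34
rackknob [ 0.6023 -0.3063  0.1164] 42
rackknob [ 0.568  -0.1552  0.1147] 37
rackknob [ 0.5842 -0.2248  0.114 ] 51
high 0.2 [0.653 0.    0.2  ] [0.929 1.489 0.3  ] 2252
high 0.3 [0.52 0.   0.3 ] [0.93  1.445 0.5  ] 4379
high 0.5 [0.25 0.   0.5 ] [0.928 1.168 0.7  ] 18511
high 0.7 [0.547 0.    0.7  ] [0.926 0.711 0.828] 6496
```

```bash
cat >> h.py <<'E'
def Rt(yaw,lean):
    a,b=np.radians([yaw,lean]); y=np.array([-np.sin(a),np.cos(a),0]); z=np.array([np.cos(a)*np.sin(b),np.sin(a)*np.sin(b),-np.cos(b)])
    return np.column_stack([np.cross(y,z),y,z])
def now():
    s=status.get_obs(); return np.array(s['ee_pos']),R.from_euler('xyz',s['tcp_rot'],degrees=True).as_matrix(),s
def go(g,Rm):  # grasp point target -> shift cm, rotvec
    p,R0,s=now(); t=np.array(g)-Rm[:,2]*.006
    return (R0.T@(t-p)*100).round(2).tolist(),R.from_matrix(R0.T@Rm).as_rotvec().round(3).tolist()
E
python3 - <<'E'
from h import *
Rm=Rt(6.4,35); g=np.array([.577,-.064,.112])
print(go(g-Rm[:,2]*.15,Rm), g-Rm[:,2]*.15)
E
```

```text
([-48.3, -52.28, 1.65], [-0.144, -0.599, -0.456]) [ 0.49149972 -0.07359039  0.23487281]
```

```bash
python3 -m jog '[[[-48.3,-52.3,1.6],[-0.144,-0.599,-0.456],5],[[-48.3,-52.3,1.6],[-0.144,-0.599,-0.456],5],[[-48.3,-52.3,1.6],[-0.144,-0.599,-0.456],5],[[-48.3,-52.3,1.6],[-0.144,-0.599,-0.456],5],[[-48.3,-52.3,1.6],[-0.144,-0.599,-0.456],5],[[-48.3,-52.3,1.6],[-0.144,-0.599,-0.456],5],[[-48.3,-52.3,1.6],[-0.144,-0.599,-0.456],5],[[-48.3,-52.3,1.6],[-0.144,-0.599,-0.456],5],[[-48.3,-52.3,1.6],[-0.144,-0.599,-0.456],5],[[-48.3,-52.3,1.6],[-0.144,-0.599,-0.456],5],[[-48.3,-52.3,1.6],[-0.144,-0.599,-0.456],5],[[-48.3,-52.3,1.6],[-0.144,-0.599,-0.456],5]]' 40
python3 - <<'E'
from h import *
Rm=Rt(6.4,35); g=np.array([.577,-.064,.112])
print(go(g-Rm[:,2]*.15,Rm))
E
```

```text
time_s: 2.4
ee_pos: [0.4408, 0.018, 0.2635]
tcp_rot: [-179.8, 35.2, -173.5]
wrist_force: [0.0, 0.5, 1.0]
width: 0.0497
grip_force: 0.0
([-1.62, -9.66, 4.07], [-0.002, 0.004, 0.002])
```

```bash
python3 -m jog '[[[-1.6,-9.7,4.1],[0,0.004,0],5],[[-1.6,-9.7,4.1],[0,0.004,0],5],[[-1.6,-9.7,4.1],[0,0.004,0],5],[[-1.6,-9.7,4.1],[0,0.004,0],5],[[-1.6,-9.7,4.1],[0,0.004,0],5]]'
python3 - <<'E'
from h import *
print(now()[2]['ee_pos'])
m=viewer.camera_model('wrist'); p,d=snap('wrist','w1.png')
print(m); np.savez('/tmp/w1',p=p,d=d,M=np.array(m['world_from_camera']))
for l in ['pot_a','spice_red']:
    print(l,[(np.round(r['xyz'],3).tolist(),round(r['score'],2)) for r in viewer.recognise(l,'wrist')])
E
```

```text
time_s: 3.02
ee_pos: [0.4515, -0.0628, 0.2758]
tcp_rot: [-179.0, 35.3, -173.6]
wrist_force: [0.7, -0.6, 0.0]
width: 0.05
grip_force: 0.0
[ 0.45145265 -0.06284795  0.27578904]
{'fx': 297.3186396354542, 'fy': 297.3186396354542, 'cx': 257.8393177775453, 'cy': 196.70270684638606, 'world_from_camera': array([[-0.10216129,  0.60888504,  0.78665245,  0.32335125],
       [ 0.99468382,  0.07280459,  0.07282576, -0.07498175],
       [-0.0129294 ,  0.78991044, -0.61308591,  0.32975494],
       [ 0.        ,  0.        ,  0.        ,  1.        ]])}
pot_a [([0.469, 0.271, 0.049], 0.91), ([0.761, 0.038, 0.044], 0.91), ([0.428, 0.162, 0.055], 0.84), ([0.5, 0.238, 0.057], 0.84), ([0.564, -0.062, 0.087], 0.75), ([0.592, -0.153, 0.065], 0.73), ([0.486, 0.174, 0.058], 0.67), ([0.414, 0.249, 0.035], 0.67), ([0.594, -0.294, 0.082], 0.62)]
spice_red [([0.415, 0.251, 0.033], 0.74), ([0.564, -0.14, 0.113], 0.58)]
```

View pics/w1.png

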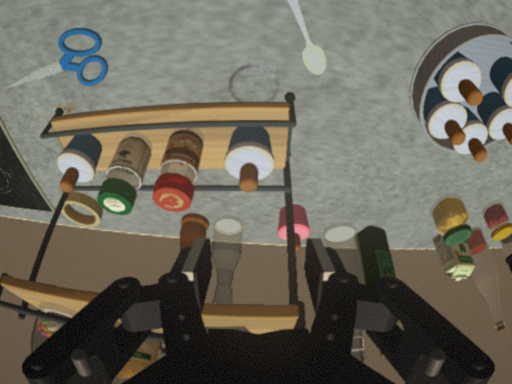

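The wrist view, upside down, has the left rack pot at (250,158) with its knob at (248,182). The right pot is at (78,160), with the green jar at (122,190) and the red jar at (176,180) between them.

```bash
cat >> h.py <<'E'
def wcloud(m,d):
    M=np.array(m['world_from_camera']); v,u=np.mgrid[:384,:512].astype(float)
    x,y=u-m['cx'],v-m['cy']; r=np.hypot(x,y)+1e-9; t=r/m['fx']
    P=np.stack([x/r*np.tan(t)*d,y/r*np.tan(t)*d,d,np.ones_like(d)],-1); P[t>1.3]=0
    return np.where((d>0)[...,None],(P@M.T)[...,:3],9)
def axisfit(T,c,zlo,zhi,rad,w=.03):
    # fit circle of known radius to side surface points
    from scipy.optimize import least_squares
    q=T[(np.hypot(T[:,0]-c[0],T[:,1]-c[1])<w)&(T[:,2]>zlo)&(T[:,2]<zhi)]
    if len(q)<8: return None,len(q)
    f=least_squares(lambda a:np.hypot(q[:,0]-a[0],q[:,1]-a[1])-rad,np.array(c)+[.003,0],loss='soft_l1',f_scale=.002)
    return f.x.round(4),len(q),round(float(np.abs(f.fun).mean()),4)
E
python3 - <<'E'
from h import *
z=np.load('/tmp/w1.npz'); m=viewer.camera_model('wrist'); m['world_from_camera']=z['M']
C=wcloud(m,z['d']); T=C.reshape(-1,3)
for n,c in [('L',(.577,-.064)),('R',(.604,-.3035))]:
    print(n,axisfit(T,c,.094,.114,.011,.02),axisfit(T,c,.076,.082,.030,.036),T[(np.hypot(T[:,0]-c[0],T[:,1]-c[1])<.02)&(T[:,2]<.14)][:,2].max())
Rm=Rt(6.4,35); g=np.array([.577,-.064,.112]); print(go(g-Rm[:,2]*.1,Rm))
E
```

```text
L (array([ 0.5774, -0.0632]), 235, 0.0004) (array([ 0.5779, -0.0626]), 150, 0.0003) 0.12125803321450201
R (array([ 0.6048, -0.3034]), 186, 0.0005) (array([ 0.6049, -0.3035]), 130, 0.0005) 0.12147001091815932
([-0.73, -1.35, 10.0], [-0.017, 0.006, 0.001])
```

```bash
python3 -m jog '[[[-0.7,-1.3,8],[-0.017,0.006,0],5],[[-0.7,-1.3,10],[-0.017,0.006,0],5],[[-0.7,-1.3,10],[-0.017,0.006,0],5],[[-0.7,-1.3,10],[-0.017,0.006,0],5],[[-0.7,-1.3,10],[-0.017,0.006,0],5]]'
python3 - <<'E'
from h import *
Rm=Rt(6.4,35); g=np.array([.5777,-.063,.113]); print(go(g,Rm)); print(go(g-Rm[:,2]*.1,Rm))
E
```

```text
time_s: 3.8
ee_pos: [0.4486, -0.0524, 0.2703]
tcp_rot: [-179.1, 35.4, -173.6]
wrist_force: [0.2, 0.3, 1.0]
width: 0.05
grip_force: 0.0
([-1.24, -2.21, 19.62], [-0.014, 0.007, 0.001])
([-1.32, -2.36, 9.62], [-0.014, 0.007, 0.001])
```

Run:
```python
from h import *
s=now()[2]; print(np.round(s['joints'],1), np.round(s['tau'],1),s['wrist_force'],s['wrist_torque'])
```

```text
[-81.6 -13.6  77.1 137.2  48.2  14.4  51.7] [ -0.1  10.4  -5.1 -22.4   0.5  -2.5  -0. ] [0.19337536 0.33040053 0.96247836] [-0.05427957  0.61211418 -0.03975237]
```

Joints 2 and 3 are at their limits because the straight chord folded the arm near its base. I'll go back along the same path, then come round in an arc with the wrist turned first.

Run:
```python
from h import *
R0=R.from_euler('xyz',[-179.9,0,159.4],degrees=True).as_matrix()
print(go(np.array([.219,.585,.256])+R0[:,2]*.006,R0))
```

```text
([13.59, 65.79, -8.89], [0.133, 0.61, 0.452])
```

```bash
python3 -m jog '[[[13.6,65.8,-8.9],[0.133,0.61,0.452],5],[[13.6,65.8,-8.9],[0.133,0.61,0.452],5],[[13.6,65.8,-8.9],[0.133,0.61,0.452],5],[[13.6,65.8,-8.9],[0.133,0.61,0.452],5],[[13.6,65.8,-8.9],[0.133,0.61,0.452],5],[[13.6,65.8,-8.9],[0.133,0.61,0.452],5],[[13.6,65.8,-8.9],[0.133,0.61,0.452],5],[[13.6,65.8,-8.9],[0.133,0.61,0.452],5],[[13.6,65.8,-8.9],[0.133,0.61,0.452],5],[[13.6,65.8,-8.9],[0.133,0.61,0.452],5],[[13.6,65.8,-8.9],[0.133,0.61,0.452],5],[[13.6,65.8,-8.9],[0.133,0.61,0.452],5]]'
cat >> h.py <<'E'
def gp(az,r,z,yaw,lean): # grasp point polar
    a=np.radians(az); return go([r*np.cos(a),r*np.sin(a),z],Rt(yaw,lean))
E
python3 - <<'E'
from h import *
s=now()[2]; print(np.round(s['joints'],1))
for az in (69,60,45): print(az,gp(az,.58,.27,az,35),gp(az,.58,.27,az,0))
E
```

```text
time_s: 5.3
ee_pos: [0.2171, 0.5877, 0.2551]
tcp_rot: [-179.9, 0.0, 159.5]
wrist_force: [1.0, 0.5, 0.3]
width: 0.0505
grip_force: 0.0
[-102.4   39.6   57.8   86.3  -34.2   73.3   29. ]
69 ([-0.75, -5.0, -1.97], [-0.477, -0.481, -1.508]) ([-0.75, -4.66, -2.08], [-0.001, -0.001, -1.562])
60 ([-9.76, -5.79, -1.97], [-0.43, -0.507, -1.357]) ([-9.82, -5.46, -2.08], [-0.002, -0.001, -1.405])
45 ([-24.15, -10.2, -1.96], [-0.35, -0.543, -1.105]) ([-24.3, -9.89, -2.07], [-0.002, -0.001, -1.143])
```

```bash
cat > kin.py <<'E'
import numpy as np, itertools
from scipy.optimize import least_squares
from scipy.spatial.transform import Rotation as R
D=[([-63.398,29.078,-13.613,85.955,7.202,65.827,-8.869],[.2194,.5847,.2554],[-179.893,.005,159.442]),
   ([-81.6,-13.6,77.1,137.2,48.2,14.4,51.7],[.4486,-.0524,.2703],[-179.1,35.4,-173.6]),
   ([-102.4,39.6,57.8,86.3,-34.2,73.3,29.0],[.2171,.5877,.2551],[-179.9,0,159.5])]
ax=[2,1,2,1,2,1,2]; E=np.eye(3)
def fk(q,s,o,L):
    # L: x,y,z offset of base; then link vectors in frames after joints 2,(3)4,(5)6,7
    Rm=np.eye(3); p=np.array([0,0,L[0]]); q=np.radians(np.array(q)*s+o); fr=[]
    for i in range(7):
        Rm=Rm@R.from_rotvec(E[ax[i]]*q[i]).as_matrix()
        if i==2: p=p+Rm@[L[4],0,L[1]]; fr.append(p)
        if i==4: p=p+Rm@[L[5],0,L[2]]; fr.append(p)
        if i==5: p=p+Rm@[L[6],0,0]
        if i==6: p=p+Rm@[0,0,L[3]]
        if i==3: p=p+Rm@[L[7],0,0]
    return p,Rm,fr
E
python3 - <<'E'
from kin import *
res=[]
for s in itertools.product([1,-1],repeat=7):
    s=np.array(s)
    if s[1]<0 : continue
    for o1,o7 in itertools.product([0,90,180,270],[0,90,180,270]):
      def f(v):
        o=np.array([v[0],0,0,0,0,0,v[1]]); return np.concatenate([(R.from_matrix(fk(q,s,o,np.zeros(8))[1]).inv()*R.from_euler('xyz',e,degrees=True)).as_rotvec() for q,p,e in D])
      c=np.abs(f([o1,o7])).sum()
      res.append((c,tuple(s),o1,o7))
res.sort(key=lambda r:r[0])
for r in res[:6]: print(r)
for c,s,o1,o7 in res[:4]:
    s=np.array(s);o=np.array([o1,0,0,0,0,0,o7])
    g=least_squares(lambda L:np.concatenate([fk(q,s,o,L)[0]-p for q,p,e in D]+[.01*(L[4:])]),[.3,.4,.4,.2,0,0,0,0]); print(s,o1,o7,g.x.round(4),g.cost)
E
```

```text
(np.float64(0.006660467738379779), (np.int64(-1), np.int64(1), np.int64(-1), np.int64(1), np.int64(-1), np.int64(1), np.int64(-1)), 0, 90)
(np.float64(1.269605845534028), (np.int64(-1), np.int64(1), np.int64(-1), np.int64(1), np.int64(-1), np.int64(1), np.int64(-1)), 180, 270)
(np.float64(1.3919707553529241), (np.int64(-1), np.int64(1), np.int64(-1), np.int64(1), np.int64(-1), np.int64(1), np.int64(-1)), 270, 0)
(np.float64(1.3965398358220344), (np.int64(-1), np.int64(1), np.int64(-1), np.int64(1), np.int64(-1), np.int64(1), np.int64(-1)), 90, 180)
(np.float64(1.4894012868162891), (np.int64(1), np.int64(1), np.int64(1), np.int64(1), np.int64(1), np.int64(1), np.int64(-1)), 0, 0)
(np.float64(1.7210935701318153), (np.int64(1), np.int64(1), np.int64(1), np.int64(1), np.int64(1), np.int64(1), np.int64(1)), 0, 270)
[-1  1 -1  1 -1  1 -1] 0 90 [ 0.785   0.827   0.6197  0.7984 -0.1791  0.0296  0.0501  0.2829] 0.00038345881339302393
[-1  1 -1  1 -1  1 -1] 180 270 [-0.2458 -0.8017 -0.642  -0.7674  0.1904 -0.0287 -0.0593 -0.2582] 0.00038152145716882256
[-1  1 -1  1 -1  1 -1] 270 0 [-11.1298  -3.0934  -4.9321  -8.0772   4.5075  -2.7155   0.6649  -4.0325] 0.2574669374787907
[-1  1 -1  1 -1  1 -1] 90 180 [11.669   3.1187  4.9098  8.1081 -4.4962  2.7164 -0.6741  4.0572] 0.2574648581755876
```

Run:
```python
from kin import *
s=np.array([-1,1,-1,1,-1,1,-1]);o=np.array([0,0,0,0,0,0,90])
for mask in itertools.product([0,1],repeat=4):
    ii=[0,1,2,3]+[4+i for i in range(4) if mask[i]]
    def F(v):
        L=np.zeros(8);L[ii]=v;return np.concatenate([fk(q,s,o,L)[0]-p for q,p,e in D])
    g=least_squares(F,[.3,.4,.4,.2]+[0]*sum(mask)); print(mask,g.x.round(3),np.abs(g.fun).max().round(4))
```

```text
(0, 0, 0, 0) [0.256 0.567 0.389 0.333] 0.0241
(0, 0, 0, 1) [0.257 0.568 0.389 0.334 0.001] 0.0241
(0, 0, 1, 0) [0.271 0.57  0.409 0.338 0.022] 0.0243
(0, 0, 1, 1) [0.369 0.626 0.441 0.413 0.048 0.072] 0.0261
(0, 1, 0, 0) [0.324 0.55  0.415 0.335 0.047] 0.0268
(0, 1, 0, 1) [ 0.309  0.535  0.415  0.317  0.051 -0.018] 0.0266
(0, 1, 1, 0) [0.321 0.554 0.421 0.337 0.04  0.011] 0.0265
(0, 1, 1, 1) [0.365 0.619 0.439 0.406 0.004 0.044 0.065] 0.0261
(1, 0, 0, 0) [0.249 0.564 0.381 0.323 0.01 ] 0.0245
(1, 0, 0, 1) [-0.337  0.228  0.138 -0.277  0.28  -0.34 ] 0.0267
(1, 0, 1, 0) [0.246 0.556 0.388 0.292 0.049 0.04 ] 0.0262
(1, 0, 1, 1) [ 0.968  0.963  0.698  1.    -0.239  0.086  0.422] 0.0255
(1, 1, 0, 0) [ 0.346  0.553  0.431  0.351 -0.016  0.054] 0.0266
(1, 1, 0, 1) [ 1.049  0.888  0.733  0.999 -0.321  0.108  0.351] 0.0263
(1, 1, 1, 0) [0.255 0.556 0.392 0.297 0.043 0.005 0.036] 0.0263
(1, 1, 1, 1) [ 7.713  4.337  3.592  7.323 -3.099  0.38   0.21   3.949] 0.0223
```

```bash
cat >> kin.py <<'E'
S=np.array([-1,1,-1,1,-1,1,-1]);O=np.array([0,0,0,0,0,0,90]);LL=np.array([.256,.567,.389,.333,0,0,0,0])
lo=np.array([-176.47,-13.61,-81.72,.22,-87.28,10,-165.47]);hi=np.array([176.47,117.27,77.17,143.17,267.28,112.55,165.47])
def FK(q): return fk(q,S,O,LL)
def jac(q):
    p,Rm,_=FK(q);J=np.zeros((6,7))
    for i in range(7):
        d=np.array(q,float);d[i]+=.01;p2,R2,_=FK(d)
        J[:3,i]=(p2-p)/np.radians(.01);J[3:,i]=R.from_matrix(R2@Rm.T).as_rotvec()/np.radians(.01)
    return J
def track(q,wp,wr=.3):
    """wp: list of (pos,R) straight-line; min norm steps"""
    q=np.array(q,float)
    for pt,Rt_ in wp:
        for k in range(400):
            p,Rm,_=FK(q);dp=pt-p;dr=R.from_matrix(Rt_@Rm.T).as_rotvec()
            n=max(np.linalg.norm(dp)/.015,np.linalg.norm(dr)/.045,1)
            W=np.diag([1]*3+[wr]*3);J=W@jac(q);e=W@np.r_[dp,dr]/n
            free=np.ones(7,bool)
            for _ in range(4):
                Jf=J[:,free];dq=np.zeros(7);dq[free]=Jf.T@np.linalg.solve(Jf@Jf.T+1e-5*np.eye(6),e)
                qn=q+np.degrees(dq);bad=free&((qn<lo)|(qn>hi))
                if not bad.any():break
                free&=~bad
            q=np.clip(qn,lo,hi)
            if n==1 and np.linalg.norm(e)<1e-4:break
        yield q,np.linalg.norm(dp)
E
python3 - <<'E'
from kin import *; from h import Rt
np.set_printoptions(suppress=True,precision=1)
q0=D[0][0]; off=np.array(D[0][1])-FK(q0)[0]; print(off*1000)
Rm=Rt(6.4,35); 
for q,e in track(q0,[(np.array([.4408,.018,.2635])-off,Rm),(np.array([.452,-.06,.276])-off,Rm),(D[2][1]-off,R.from_euler('xyz',D[0][2],degrees=True).as_matrix())]): print(q,e)
E
```

```text
[24.1 -9.2 -3.8]
[-62.2  -7.7  53.2 140.5  37.2  11.1  54.5] 7.330024133983553e-07
[-65.3 -12.5  68.4 137.1  18.8  13.7  85.7] 7.322344304123918e-05
[-69.8  28.9  -3.7  85.5   2.   65.7  -4.4] 3.7113290181671517e-08
```

Run:
```python
from kin import *; from h import Rt
np.set_printoptions(suppress=True,precision=0)
q0=D[2][0]; off=np.array(D[2][1])-FK(q0)[0]
def P(az,r,z,yaw,lean):
    a=np.radians(az);Rm=Rt(yaw,lean);return np.array([r*np.cos(a),r*np.sin(a),z])-off*.5-Rm[:,2]*.006,Rm
end=[P(-3,.5,.27,6,35),P(-6,.58,.113,6,35)]
paths={'A':[P(69,.6,.27,69,0),P(45,.55,.27,45,0),P(20,.52,.27,20,20),P(0,.5,.27,8,35)],
'B':[P(60,.6,.27,40,0),P(45,.55,.27,30,0),P(20,.52,.27,15,20),P(0,.5,.27,6,35)],
'C':[P(69,.7,.2,69,0),P(45,.7,.2,45,0),P(20,.7,.3,20,20),P(0,.55,.3,8,35)],
'D':[P(69,.6,.27,-21,0),P(69,.6,.27,-111,0),P(45,.55,.27,-135,0),P(0,.5,.3,180,0),P(0,.5,.3,180,-35)],
'E':[P(69,.45,.45,69,40),P(45,.45,.45,45,40),P(20,.45,.45,20,40),P(0,.5,.3,8,35)],
'F':[P(69,.5,.3,69,40),P(45,.5,.3,45,40),P(20,.5,.3,20,40),P(0,.5,.3,8,35)],
'G':[P(69,.6,.27,69,40),P(69,.8,.3,69,60),P(69,.6,.27,69,40),P(45,.5,.3,45,40),P(20,.5,.3,20,40),P(0,.5,.3,8,35)],
}
for k,w in paths.items():
    e2=end if k!='D' else [P(-3,.5,.27,186,-35),P(-6,.58,.113,186,-35)]
    print(k)
    for q,e in track(q0,w+e2): print('  ',q,round(e,4),'elbow',FK(q)[2][0].round(2))
```

```text
A
   [-92.  29.  35.  89. -18.  68. 106.] 0.0 elbow [-0.  0.  1.]
   [-75.  26.  44.  97. -19.  65. 109.] 0.0 elbow [0. 0. 1.]
   [-65.  13.  54. 118. -22.  36. 113.] 0.0 elbow [0. 0. 1.]
   [-39.   4.  47. 133. -49.  15. 149.] 0.0 elbow [0. 0. 1.]
   [-36.   5.  47. 133. -52.  16. 153.] 0.0 elbow [0. 0. 1.]
   [ 10.  25.   2. 124. -61.  11. 165.] 0.024 elbow [ 0. -0.  1.]
B
   [-87.  31.  43.  89. -22.  69.  90.] 0.0 elbow [0. 0. 1.]
   [-77.  27.  47.  97. -21.  66.  96.] 0.0001 elbow [0. 0. 1.]
   [-68.  14.  56. 118. -20.  36. 105.] 0.0 elbow [0. 0. 1.]
   [-40.   4.  47. 133. -45.  14. 142.] 0.0 elbow [0. 0. 1.]
   [-34.   4.  45. 133. -51.  16. 152.] 0.0 elbow [0. 0. 1.]
   [ 10.  25.   1. 124. -60.  11. 164.] 0.024 elbow [ 0. -0.  1.]
C
   [-86.  41.  32.  77. -22.  68. 107.] 0.0 elbow [0. 0. 1.]
   [-65.  42.  37.  78. -26.  69. 110.] 0.0 elbow [0. 0. 1.]
   [-49.  29.  46.  91. -31.  51. 115.] 0.0 elbow [0. 0. 1.]
   [-37.   7.  46. 124. -41.  21. 140.] 0.0 elbow [0. 0. 1.]
   [-32.   4.  43. 133. -50.  16. 151.] 0.0 elbow [0. 0. 1.]
   [ 11.  25.   0. 124. -59.  11. 163.] 0
[... 1151 characters left out ...]
lbow [-0. -0.  1.]
   [-84. -13.  77. 134.  44.  17.  54.] 0.0305 elbow [-0. -0.  1.]
   [-83. -14.  77. 141.  76.  14.  23.] 0.1973 elbow [-0. -0.  1.]
G
   [-100.   14.   37.  125.  -74.   10.  162.] 0.0001 elbow [-0.  0.  1.]
   [-85.  26.  22. 102. -77.  10. 162.] 0.0224 elbow [0. 0. 1.]
   [-100.   14.   36.  125.  -74.   10.  162.] 0.0 elbow [-0.  0.  1.]
   [-124.   -4.   74.  133.   39.   10.   49.] 0.0047 elbow [ 0. -0.  1.]
   [-101.   -4.   75.  134.   44.   10.   45.] 0.0032 elbow [ 0. -0.  1.]
   [-71.   2.  77. 129. -31.  18. 131.] 0.0 elbow [0. 0. 1.]
   [-51.   7.  65. 133. -58.  19. 160.] 0.0 elbow [0. 0. 1.]
   [ 12.  25.  -1. 124. -55.  11. 160.] 0.0245 elbow [ 0. -0.  1.]
```

Run:
```python
from kin import *; from h import Rt
np.set_printoptions(suppress=True,precision=0)
mid=(lo+hi)/2;rng=np.random.default_rng(0)
for nm,g,yaw in [('L',[.578,-.063,.113],6.4),('Lup',[.57,-.064,.155],6.4),('R',[.605,-.3035,.113],6.4),('Rup',[.595,-.304,.155],6.4),('mid',[.452,.228,.083],12),('ring',[.393,.215,.083],12),('ringup',[.393,.215,.15],12)]:
  for lean in (25,30):
    Rm=Rt(yaw,lean if nm[0] in 'LR' else lean-20);p=np.array(g)-Rm[:,2]*.006
    sol=[]
    for t in range(25):
        def F(q):
            P,Rq,_=FK(q);return np.r_[(P-p)*20,R.from_matrix(Rm@Rq.T).as_rotvec()*10,.02*np.clip(np.abs(q-mid)/(hi-lo)*2-.85,0,1)*20]
        s=least_squares(F,rng.uniform(lo,hi)*.6+.4*mid,bounds=(lo,hi),max_nfev=60)
        if s.cost<.01: sol.append((np.min(np.minimum(s.x-lo,hi-s.x)),s.x))
    sol.sort(key=lambda a:-a[0])
    print(nm,lean,len(sol)); 
    for m,q in sol[:2]: print('  ',round(m,1),q)
```

```text
L 25 19
   18.3 [ 48.  39. -59. 124.  82.  28.  26.]
   18.0 [ 48.  39. -58. 124.  82.  28.  26.]
L 30 23
   14.5 [ 49.  38. -57. 129. 101.  25.   8.]
   14.5 [ 52.  42. -64. 129. 100.  31.  11.]
Lup 25 23
   18.3 [ 52.  34. -62. 123.  69.  28.  38.]
   16.4 [ 51.  33. -59. 123.  67.  26.  40.]
Lup 30 23
   15.8 [ 55.  36. -65. 127.  87.  27.  22.]
   15.8 [ 55.  36. -65. 127.  87.  27.  22.]
R 25 22
   19.7 [ 70.  49. -62. 107.  58.  33.  77.]
   19.4 [ 68.  46. -56. 107.  52.  29.  82.]
R 30 24
   12.7 [ 75.  54. -69. 111.  72.  33.  67.]
   12.0 [ 70.  46. -56. 111.  58.  22.  78.]
Rup 25 21
   21.2 [ 70.  42. -57. 106.  42.  31.  90.]
   21.2 [ 71.  43. -61. 106.  47.  33.  87.]
Rup 30 20
   17.1 [ 75.  44. -63. 110.  52.  27.  82.]
   16.2 [ 74.  44. -61. 110.  51.  26.  84.]
mid 25 20
   23.6 [ -0.  34. -41. 120.  43.  36.  32.]
   23.6 [  8.  40. -55. 120.  54.  44.  21.]
mid 30 23
   19.5 [  2.  34. -45. 124.  56.  34.  17.]
   19.5 [  2.  34. -45. 124.  56.  34.  17.]
ring 25 23
   15.5 [  7.  36. -56. 128.  55.  39.  14.]
   15.5 [  9.  38. -59. 128.  57.  42.  12.]
ring 30 21
   11.5 [ -0.  30. -44. 132.  60.  29.  10.]
   11.5 [  2.  31. -47. 132.  62.  31.   8.]
ringup 25 23
   19.8 [-12.  20. -23. 123.  17.  35.  55.]
   19.8 [ -9.  20. -27. 123.  19.  35.  52.]
ringup 30 20
   15.9 [ 10.  25. -56. 127.  44.  38.  24.]
   15.9 [-24.  17.  -9. 127.  13.  27.  58.]
```

```bash
cat >> kin.py <<'E'
def rz(a):c,s=np.cos(a),np.sin(a);return np.array([[c,-s,0],[s,c,0],[0,0,1.]])
def ry(a):c,s=np.cos(a),np.sin(a);return np.array([[c,0,s],[0,1.,0],[-s,0,c]])
def fj(q):
    a=np.radians(np.array(q)*S+O);Rm=np.eye(3);p=np.array([0,0,LL[0]]);A=[];B=[];el=None
    for i in range(7):
        A.append(Rm[:,ax[i]]*S[i]);B.append(p)
        Rm=Rm@(rz(a[i]) if ax[i]==2 else ry(a[i]))
        if i==2:p=p+Rm[:,2]*LL[1];el=p
        if i==4:p=p+Rm[:,2]*LL[2]
        if i==6:p=p+Rm[:,2]*LL[3]
    A=np.array(A);B=np.array(B)
    return p,Rm,np.vstack([np.cross(A,p-B).T,A.T]),el
def FK(q):
    p,Rm,_,el=fj(q);return p,Rm,[el]
def jac(q): return fj(q)[2]
E
cat > srch.py <<'E'
from kin import *; from h import Rt
from multiprocessing import Pool
q0=D[2][0]; off=np.array(D[2][1])-FK(q0)[0]
def P(az,r,z,yaw,lean):
    a=np.radians(az);Rm=Rt(yaw,lean);return np.array([r*np.cos(a),r*np.sin(a),z])-off*.5-Rm[:,2]*.006,Rm
END=[(0,.5,.30,6,15),(-4,.5,.27,6,28),(-6.2,.581,.113,6.4,28)]
def run(seed):
    g=np.random.default_rng(seed);n=g.integers(1,4)
    w=[(g.uniform(35,75),g.uniform(.42,.64),g.uniform(.25,.45),g.choice([0,1])*0+g.uniform(-30,160),g.uniform(-30,45)) for _ in range(n)]
    w.append((25,g.uniform(.45,.52),.3,g.uniform(-20,80),g.uniform(-10,40)))
    w=[tuple(int(round(x*100))/100 if i in(1,2) else int(round(x/5)*5) for i,x in enumerate(v)) for v in w]
    try: r=list(track(q0,[P(*v) for v in w+END]))
    except Exception: return -99,w,None
    m=min(np.min(np.minimum(q-lo,hi-q)) for q,e in r[-3:])
    return (m if max(e for q,e in r)<.03 else m-50),w,[q.round(0).astype(int).tolist() for q,e in r]
if __name__=='__main__':
    with Pool() as p: o=sorted(p.map(run,range(400),chunksize=5),key=lambda a:-a[0])
    for m,w,r in o[:5]:
        print(round(m,1),w); [print('   ',q) for q in r]
E
nproc; time OMP_NUM_THREADS=1 timeout 400 python3 srch.py
```

```text
4
2.7 [(65, 0.54, 0.35, 155, 30), (40, 0.54, 0.36, 25, -10), (60, 0.54, 0.27, 140, 30), (25, 0.46, 0.3, -10, 30)]
    [-6, 39, -78, 91, 9, 72, 165]
    [-18, 25, -34, 81, 9, 87, 64]
    [0, 40, -74, 102, 11, 56, 159]
    [53, -13, -81, 126, 10, 31, 43]
    [57, 16, -71, 113, 22, 48, 72]
    [71, 12, -74, 127, 23, 23, 77]
    [38, 32, -39, 128, 100, 13, 8]
2.6 [(65, 0.57, 0.43, 155, 30), (25, 0.51, 0.3, 25, 35)]
    [-11, 36, -75, 78, 6, 83, 165]
    [35, 3, -63, 129, 15, 16, 74]
    [47, 11, -55, 113, 13, 46, 82]
    [60, 8, -58, 127, 6, 22, 95]
    [38, 32, -39, 128, 100, 13, 8]
2.5 [(70, 0.59, 0.32, 100, 25), (70, 0.44, 0.31, 85, 15), (25, 0.51, 0.3, 55, 10)]
    [-82, 14, 26, 105, -32, 47, 151]
    [-96, 2, 30, 117, -8, 47, 113]
    [-61, 16, 50, 107, -22, 58, 143]
    [-53, 14, 67, 113, -24, 49, 121]
    [-45, 8, 60, 127, -37, 27, 139]
    [5, 26, 7, 124, -59, 13, 163]
2.5 [(40, 0.64, 0.38, 80, 35), (25, 0.49, 0.3, -10, 25)]
    [-28, 15, 2, 98, -37, 51, 164]
    [-59, 6, 23, 118, 24, 41, 27]
    [-26, 8, 31, 113, -10, 46, 106]
    [-18, 5, 29, 127, -25, 24, 127]
    [6, 26, 6, 124, -58, 13, 162]
2.5 [(70, 0.42, 0.31, 90, 0), (65, 0.5, 0.33, 60, -30), (25, 0.49, 0.3, 75, 35)]
    [-103, 9, 38, 109, -6, 64, 117]
    [-86, 37, 42, 76, -16, 105, 105]
    [52, 19, -72, 120, -19, 36, 163]
    [37, 9, -42, 113, 8, 45, 87]
    [48, 6, -44, 127, -3, 22, 104]
    [38, 32, -39, 128, 100, 13, 8]
real	1m10.276s
user	4m29.551s
sys	0m0.454s
```

```bash
cat > t.py <<'E'
from srch import *
import sys
np.set_printoptions(suppress=True,precision=0)
def show(w,end=END,q=q0):
    print(w)
    for q,e in track(q,[P(*v) for v in w+end]): print('  ',q,round(e,3),FK(q)[2][0].round(2)*100)
E
python3 - <<'E'
from t import *
for y in (120,140,155):
    show([(65,.57,.36,70,15),(65,.57,.4,y,30),(25,.51,.3,25,35)])
show([(65,.57,.36,70,15),(65,.57,.4,155,30),(25,.51,.3,25,35)],[(0,.5,.3,6,28),(-4,.5,.2,6,28),(-6,.55,.17,6,28),(-6.2,.581,.113,6.4,28)])
show([(65,.57,.36,70,0),(65,.57,.36,155,0),(25,.51,.3,25,10)])
E
```

```text
[(65, 0.57, 0.36, 70, 15), (65, 0.57, 0.4, 120, 30), (25, 0.51, 0.3, 25, 35)]
   [-97.  15.  41.  97. -15.  58. 109.] 0.0 [-2. 14. 80.]
   [-28.  14. -28.  96. -24.  61. 165.] 0.0 [12.  6. 81.]
   [-13.   1. -13. 129.   4.  15.  86.] 0.0 [ 1.  0. 82.]
   [  1.   7.  -1. 113.  -2.  45.  98.] 0.0 [ 7. -0. 82.]
   [  9.   5.  -1. 127. -17.  23. 119.] 0.0 [ 4. -1. 82.]
   [  7.  26.   5. 124. -58.  12. 162.] 0.01 [25. -3. 76.]
[(65, 0.57, 0.36, 70, 15), (65, 0.57, 0.4, 140, 30), (25, 0.51, 0.3, 25, 35)]
   [-97.  15.  41.  97. -15.  58. 109.] 0.0 [-2. 14. 80.]
   [-10.  27. -61.  88.  -6.  69. 165.] 0.0 [25.  5. 76.]
   [ 20.   2. -47. 129.   9.  15.  80.] 0.0 [ 2. -1. 82.]
   [ 32.   9. -37. 113.   6.  45.  89.] 0.0 [ 7. -5. 82.]
   [ 43.   6. -38. 127.  -6.  22. 107.] 0.0 [ 4. -4. 82.]
   [ 37.  32. -38. 128. 100.  12.   7.] 0.0 [ 24. -18.  74.]
[(65, 0.57, 0.36, 70, 15), (65, 0.57, 0.4, 155, 30), (25, 0.51, 0.3, 25, 35)]
   [-97.  15.  41.  97. -15.  58. 109.] 0.0 [-2. 14. 80.]
   [-10.  38. -75.  81.   7.  79. 165.] 0.0 [34.  6. 70.]
   [ 33.   3. -61. 129.  14.  16.  75.] 0.0 [ 2. -
[... 403 characters left out ...]
 14.  16.  75.] 0.0 [ 2. -1. 82.]
   [ 52.   3. -53. 124.  -1.  26.  97.] 0.0 [ 2. -3. 82.]
   [ 52.  17. -55. 133.  52.  13.  49.] 0.0 [ 10. -13.  80.]
   [ 42.  23. -42. 129.  61.  11.  44.] 0.0 [ 16. -15.  78.]
   [ 38.  32. -39. 128. 100.  13.   8.] 0.0 [ 24. -18.  74.]
[(65, 0.57, 0.36, 70, 0), (65, 0.57, 0.36, 155, 0), (25, 0.51, 0.3, 25, 10)]
   [-90.  23.  38.  84. -14.  78. 108.] 0.0 [-0. 22. 78.]
   [-40.  23. -39.  84.  15.  78. 165.] 0.0 [17. 14. 78.]
   [-20.  11.  -7. 108.   2.  52.  87.] 0.0 [10.  4. 81.]
   [ -3.   7.   4. 113.  -3.  45.  99.] 0.0 [ 7.  0. 82.]
   [  5.   5.   3. 127. -18.  23. 120.] 0.0 [ 4. -0. 82.]
   [ 10.  26.   1. 124. -51.  10. 155.] 0.01 [25. -4. 76.]
```

Run:
```python
from h import *
print(gp(65,.57,.36,70,15))
```

```text
([-4.72, -6.01, -11.06], [-0.208, -0.206, -1.569])
```

```bash
python3 -m jog '[[[-4.7,-6,-11],[-0.208,-0.206,-1.57],5],[[-4.7,-6,-11],[-0.208,-0.206,-1.57],5],[[-4.7,-6,-11],[-0.208,-0.206,-1.57],5],[[-4.7,-6,-11],[-0.208,-0.206,-1.57],5],[[-4.7,-6,-11],[-0.208,-0.206,-1.57],5],[[-4.7,-6,-11],[-0.208,-0.206,-1.57],5],[[-4.7,-6,-11],[-0.208,-0.206,-1.57],5],[[-4.7,-6,-11],[-0.208,-0.206,-1.57],5],[[-4.7,-6,-11],[-0.208,-0.206,-1.57],5],[[-4.7,-6,-11],[-0.208,-0.206,-1.57],5],[[-4.7,-6,-11],[-0.208,-0.206,-1.57],5]]'
cat > st.py <<'E'
import json; from h import *
s=now()[2]; r=[np.round(s[k],4).tolist() for k in('joints','ee_pos','tcp_rot')]; open('log.jsonl','a').write(json.dumps(r)+'\n'); print(np.round(s['joints'],1))
E
python3 - <<'E'
import st; from h import *
print(gp(65,.57,.4,155,30))
E
```

```text
time_s: 6.68
ee_pos: [0.2416, 0.5127, 0.3659]
tcp_rot: [180.0, 15.0, -110.2]
wrist_force: [0.1, 0.4, -0.5]
width: 0.05
grip_force: 0.0
[-97.9  14.6  41.1  97.  -14.7  57.7 107.2]
([-1.32, -0.1, -3.71], [-0.57, -0.212, -1.377])
```

```bash
python3 -m jog '[[[-1.3,-0.1,-3.7],[-0.57,-0.212,-1.377],5],[[-1.3,-0.1,-3.7],[-0.57,-0.212,-1.377],5],[[-1.3,-0.1,-3.7],[-0.57,-0.212,-1.377],5],[[-1.3,-0.1,-3.7],[-0.57,-0.212,-1.377],5],[[-1.3,-0.1,-3.7],[-0.57,-0.212,-1.377],5],[[-1.3,-0.1,-3.7],[-0.57,-0.212,-1.377],5],[[-1.3,-0.1,-3.7],[-0.57,-0.212,-1.377],5],[[-1.3,-0.1,-3.7],[-0.57,-0.212,-1.377],5],[[-1.3,-0.1,-3.7],[-0.57,-0.212,-1.377],5],[[-1.3,-0.1,-3.7],[-0.57,-0.212,-1.377],5],[[-1.3,-0.1,-3.7],[-0.57,-0.212,-1.377],5],[[-1.3,-0.1,-3.7],[-0.57,-0.212,-1.377],5]]'
python3 - <<'E'
import st; from h import *
print(gp(65,.57,.4,155,30)); print(gp(25,.51,.3,25,35))
E
```

```text
time_s: 8.18
ee_pos: [0.2456, 0.5151, 0.4039]
tcp_rot: [179.9, 30.3, -25.1]
wrist_force: [0.4, -0.2, 0.1]
width: 0.05
grip_force: 0.0
[-12.1  36.5 -74.   79.5   5.8  80.4 164.5]
([-0.23, 0.06, -0.02], [0.001, 0.005, -0.002])
([32.73, 18.19, -7.6], [1.224, -0.046, 1.909])
```

```bash
cat > s2.py <<'E'
import srch; from srch import *; import json
rows=[json.loads(l) for l in open('log.jsonl')]
Q=rows[-1][0]
srch.off=2*(np.array(rows[-1][1])-FK(Q)[0])
G=[(-3,.5,.24,6,30),(-5,.52,.2,6.4,30),(-6.2,.581,.113,6.4,30),(-6.2,.578,.155,6.4,30),(-6,.5,.21,6.4,30),(15,.45,.22,10,20),(27,.506,.2,12,10),(27,.506,.083,12,10)]
def run2(seed):
    g=np.random.default_rng(seed);n=g.integers(1,3)
    w=[(int(g.choice([65,45,30])),g.choice([.45,.5,.55]),g.choice([.28,.35,.42]),int(g.integers(0,8)*20),int(g.integers(-3,5)*10)) for _ in range(n-1)]
    w.append((int(g.choice([30,20,10])),g.choice([.45,.5]),g.choice([.25,.3,.38]),int(g.integers(-2,6)*15),int(g.integers(-1,6)*10)))
    try: r=list(track(Q,[P(*v) for v in w+G]))
    except Exception: return -99,w,None
    m=min(np.min(np.minimum(q-lo,hi-q)) for q,e in r[len(w):])
    return (m if max(e for q,e in r)<.02 else m-50),w,[q.round(0).astype(int).tolist() for q,e in r]
if __name__=='__main__':
    print(srch.off/2*1000)
    with Pool() as p: o=sorted(p.map(run2,range(400),chunksize=5),key=lambda a:-a[0])
    for m,w,r in o[:4]:
        print(round(m,1),w); [print('   ',q) for q in r]
E
OMP_NUM_THREADS=1 timeout 400 python3 s2.py
```

```text
[ 21.40311819 -12.612614   -14.95574731]
3.2 [(10, np.float64(0.45), np.float64(0.38), 0, 50)]
    [-33, -14, 1, 134, 62, 29, 9]
    [-51, 7, 62, 131, -42, 21, 142]
    [-18, 11, 32, 133, -59, 17, 162]
    [3, 23, 8, 126, -59, 13, 162]
    [3, 19, 9, 127, -58, 13, 162]
    [-4, 7, 17, 134, -47, 15, 151]
    [-44, 4, 26, 130, 3, 27, 79]
    [-48, 15, 20, 116, -4, 40, 76]
    [-43, 26, 15, 125, -10, 21, 81]
2.5 [(30, np.float64(0.55), np.float64(0.35), 20, -30), (30, np.float64(0.45), np.float64(0.3), 60, 50)]
    [-17, 36, -26, 65, 5, 110, 68]
    [-87, -14, 62, 136, -44, 18, 164]
    [-52, 7, 64, 131, -43, 22, 143]
    [-19, 11, 33, 133, -60, 18, 163]
    [3, 23, 9, 126, -60, 13, 163]
    [2, 19, 10, 127, -59, 13, 163]
    [-5, 7, 18, 134, -47, 15, 152]
    [-45, 4, 27, 130, 2, 27, 79]
    [-49, 16, 22, 116, -4, 40, 77]
    [-43, 26, 16, 125, -11, 21, 83]
2.3 [(65, np.float64(0.45), np.float64(0.35), 20, -10), (10, np.float64(0.45), np.float64(0.38), -15, 50)]
    [-34, 15, -39, 94, 1, 80, 38]
    [-7, -12, -28, 131, 56, 38, 0]
    [-22, 4, 29, 131, -28, 18, 128]
    [-8, 10, 20, 133, -53, 15, 156]
    [3, 23, 10, 126, -60, 14, 163]
    [2, 19, 10, 127, -59, 14, 163]
    [-5, 7, 18, 134, -47, 15, 152]
    [-45, 4, 27, 130, 2, 27, 80]
    [-49, 16, 22, 116, -5, 40, 77]
    [-44, 26, 16, 125, -11, 21, 83]
2.2 [(10, np.float64(0.45), np.float64(0.38), 0, 40)]
    [-28, -14, 3, 127, 31, 34, 44]
    [-36, 5, 45, 131, -34, 19, 133]
    [-20, 11, 34, 133, -60, 18, 163]
    [2, 23, 10, 126, -60, 14, 163]
    [2, 19, 10, 127, -60, 14, 163]
    [-6, 7, 18, 134, -47, 15, 152]
    [-46, 4, 28, 130, 2, 27, 80]
    [-49, 16, 22, 116, -5, 40, 77]
    [-44, 26, 16, 125, -12, 21, 83]
```

Run:
```python
from s2 import *
np.set_printoptions(suppress=True,precision=0)
G=[(-3,.5,.24,6,28),(-5,.52,.2,6.4,28),(-6.2,.581,.113,6.4,28),(-6.2,.578,.155,6.4,28),(-6,.5,.21,6.4,28),(15,.45,.22,10,20),(27,.506,.2,12,10),(27,.506,.083,12,10)]
for w in ([(25,.48,.3,25,20)],[(25,.48,.3,65,20)],[(25,.5,.22,25,20),(0,.5,.2,6,15)],[(25,.55,.22,60,10),(0,.5,.2,6,20)],[(45,.55,.22,90,10),(10,.5,.2,50,20)]):
    print(w)
    for q,e in track(Q,[P(*v) for v in w+G]): print('  ',q,round(e,3),FK(q)[2][0].round(2)*100)
```

```text
[(25, 0.48, 0.3, 25, 20)]
   [ 29.   2. -59. 118.   5.  41.  82.] 0.0 [ 2. -1. 82.]
   [ 46.   5. -44. 130.  -1.  19. 100.] 0.0 [ 4. -4. 82.]
   [ 40.  12. -37. 131.   8.  12.  94.] 0.0 [ 9. -7. 81.]
   [ 37.  28. -38. 129.  92.  11.  13.] 0.0 [ 21. -16.  76.]
   [ 46.  26. -50. 127.  65.  16.  40.] 0.0 [ 17. -18.  77.]
   [ 70.  18. -75. 132.  47.  20.  55.] 0.0 [  6. -16.  80.]
   [ 47.  12. -79. 130.  36.  33.  43.] 0.0 [ 8. -9. 81.]
   [ 15.  26. -66. 116.  39.  51.  30.] 0.0 [24. -6. 77.]
   [  3.  34. -52. 125.  57.  38.  13.] 0.0 [32. -2. 73.]
[(25, 0.48, 0.3, 65, 20)]
   [ 37.   8. -61. 115.  -9.  47. 138.] 0.0 [ 6. -5. 82.]
   [ 44.   5. -42. 130.  -2.  19. 101.] 0.0 [ 4. -4. 82.]
   [ 39.  12. -36. 131.   7.  12.  95.] 0.0 [ 9. -7. 81.]
   [ 37.  28. -38. 129.  92.  11.  13.] 0.0 [ 21. -16.  76.]
   [ 46.  26. -50. 127.  65.  16.  40.] 0.0 [ 17. -18.  77.]
   [ 70.  18. -75. 132.  46.  20.  55.] 0.0 [  6. -16.  80.]
   [ 47.  12. -79. 130.  36.  33.  43.] 0.0 [ 8. -9. 81.]
   [ 15.  26. -66. 116.  39.  51.  30.] 0.0 [24. -6. 77.]
   [  3.  34. -52. 125.  57.  38.  13.] 0.0 
[... 1207 characters left out ...]
 11. 80.]
   [-43.  26.  16. 125. -11.  21.  82.] 0.0 [18. 17. 77.]
[(45, 0.55, 0.22, 90, 10), (10, 0.5, 0.2, 50, 20)]
   [-11.  24. -45. 106.  14.  49. 119.] 0.0 [23.  4. 77.]
   [ 32.  16. -43. 123.  -5.  31. 137.] 0.0 [13. -8. 80.]
   [ 33.   4. -30. 130.  -7.  19. 106.] 0.0 [ 4. -2. 82.]
   [ 32.  11. -28. 131.  -4.  12. 106.] 0.0 [ 9. -6. 81.]
   [  8.  23.   3. 127. -57.  10. 161.] 0.007 [22. -3. 78.]
   [  5.  19.   6. 127. -55.  12. 159.] 0.0 [18. -2. 79.]
   [ -7.   7.  19. 132. -38.  17. 142.] 0.0 [ 7.  1. 82.]
   [-43.   4.  24. 130.   3.  27.  79.] 0.0 [ 3.  3. 82.]
   [-47.  15.  19. 116.  -3.  40.  75.] 0.0 [10. 11. 80.]
   [-42.  26.  14. 125.  -9.  21.  80.] 0.0 [18. 17. 77.]
```

Run:
```python
from s2 import *
np.set_printoptions(suppress=True,precision=0)
G=[(-25,.57,.26,6.4,28),(-26.6,.677,.113,6.4,28),(-26.6,.672,.155,6.4,28),(-27,.57,.2,6.4,28),(0,.48,.24,8,20),(20,.46,.25,12,15),(27,.506,.2,12,12),(27,.506,.083,12,12),(27,.506,.2,12,12),(10,.46,.25,12,15),(-3,.5,.24,6,28),(-6.2,.581,.113,6.4,28),(-6.2,.578,.155,6.4,28),(-6,.5,.21,6.4,28),(15,.45,.22,10,20),(28.6,.448,.2,12,12),(28.6,.448,.083,12,12)]
for w in ([(25,.48,.3,25,20),(0,.5,.28,6,15)],[(25,.48,.3,65,20),(0,.5,.28,25,15)]):
    print(w)
    for v,(q,e) in zip(w+G,track(Q,[P(*v) for v in w+G])): print('  ',v,q,round(e,3))
from h import gp
print(gp(25,.48,.3,25,20),gp(0,.5,.28,6,15))
```

```text
[(25, 0.48, 0.3, 25, 20), (0, 0.5, 0.28, 6, 15)]
   (25, 0.48, 0.3, 25, 20) [ 29.   2. -59. 118.   5.  41.  82.] 0.0
   (0, 0.5, 0.28, 6, 15) [ 41.   8. -47. 115.   8.  45.  86.] 0.0
   (-25, 0.57, 0.26, 6.4, 28) [ 74.  15. -48. 117. -10.  30. 134.] 0.0
   (-26.6, 0.677, 0.113, 6.4, 28) [ 58.  35. -33. 112.   2.  15. 128.] 0.0
   (-26.6, 0.672, 0.155, 6.4, 28) [ 60.  31. -35. 111.   1.  20. 128.] 0.0
   (-27, 0.57, 0.2, 6.4, 28) [ 74.  21. -46. 121.  -6.  22. 133.] 0.0
   (0, 0.48, 0.24, 8, 20) [ 39.   6. -43. 125.   4.  31.  92.] 0.0
   (20, 0.46, 0.25, 12, 15) [ 19.   6. -49. 122.  14.  41.  63.] 0.0
   (27, 0.506, 0.2, 12, 12) [  3.  18. -45. 118.  28.  42.  42.] 0.0
   (27, 0.506, 0.083, 12, 12) [-10.  28. -30. 126.  47.  26.  23.] 0.0
   (27, 0.506, 0.2, 12, 12) [  3.  18. -45. 118.  28.  42.  42.] 0.0
   (10, 0.46, 0.25, 12, 15) [ 34.   6. -51. 122.   9.  39.  80.] 0.0
   (-3, 0.5, 0.24, 6, 28) [ 49.   6. -48. 130.   0.  19.  98.] 0.0
   (-6.2, 0.581, 0.113, 6.4, 28) [ 36.  28. -37. 129.  92.  10.  13.] 0.0
   (-6.2, 0.578, 0.155, 6.4, 28) [ 46.  25. -49. 127.  65.  16.  40.] 0
[... 1066 characters left out ...]
  0.  17. -42. 118.  26.  41.  44.] 0.0
   (10, 0.46, 0.25, 12, 15) [ 29.   5. -45. 122.   8.  39.  81.] 0.0
   (-3, 0.5, 0.24, 6, 28) [ 44.   5. -42. 130.  -3.  19. 101.] 0.0
   (-6.2, 0.581, 0.113, 6.4, 28) [ 37.  28. -38. 129.  92.  11.  14.] 0.0
   (-6.2, 0.578, 0.155, 6.4, 28) [ 46.  26. -50. 127.  65.  16.  39.] 0.0
   (-6, 0.5, 0.21, 6.4, 28) [ 70.  18. -75. 132.  47.  20.  55.] 0.0
   (15, 0.45, 0.22, 10, 20) [ 47.  12. -79. 130.  36.  33.  43.] 0.0
   (28.6, 0.448, 0.2, 12, 12) [ 19.  19. -70. 125.  37.  44.  28.] 0.0
   (28.6, 0.448, 0.083, 12, 12) [ -0.  29. -49. 134.  63.  31.   2.] 0.0
([31.11, 20.39, -6.73], [0.965, 0.093, 2.054]) ([44.63, 35.92, -12.29], [1.002, 0.094, 2.401])
```

Run:
```python
from s2 import *
np.set_printoptions(suppress=True,precision=0)
l=28
G=[(25,.48,.3,25,20),(0,.5,.28,6,15),(-25,.57,.26,6.4,l),(-26.6,.677,.113,6.4,l),(-26.6,.672,.155,6.4,l),(-27,.57,.2,6.4,l),(-5,.5,.24,-15,l),(20,.48,.25,-47,l),(27,.506,.2,-47,l),(27,.506,.083,-47,l),(27,.506,.2,-47,l),(20,.48,.25,-47,l),(0,.48,.25,-15,l),(-3,.5,.24,6,l),(-6.2,.581,.113,6.4,l),(-6.2,.578,.155,6.4,l),(-6,.5,.21,6.4,l),(0,.48,.24,-15,l),(20,.46,.25,-47,l),(28.6,.448,.2,-47,l),(28.6,.448,.083,-47,l)]
for v,(q,e) in zip(G,track(Q,[P(*v) for v in G])): print('  ',v,q,round(e,3),FK(q)[2][0].round(2)*100)
```

```text
(25, 0.48, 0.3, 25, 20) [ 29.   2. -59. 118.   5.  41.  82.] 0.0 [ 2. -1. 82.]
   (0, 0.5, 0.28, 6, 15) [ 41.   8. -47. 115.   8.  45.  86.] 0.0 [ 6. -5. 82.]
   (-25, 0.57, 0.26, 6.4, 28) [ 74.  15. -48. 117. -10.  30. 134.] 0.0 [  4. -14.  80.]
   (-26.6, 0.677, 0.113, 6.4, 28) [ 58.  35. -33. 112.   2.  15. 128.] 0.0 [ 17. -27.  72.]
   (-26.6, 0.672, 0.155, 6.4, 28) [ 60.  31. -35. 111.   1.  20. 128.] 0.0 [ 15. -25.  74.]
   (-27, 0.57, 0.2, 6.4, 28) [ 74.  21. -46. 121.  -6.  22. 133.] 0.0 [  6. -20.  79.]
   (-5, 0.5, 0.24, -15, 28) [ 16.   4. -19. 129.  27.  22.  49.] 0.0 [ 4. -1. 82.]
   (20, 0.48, 0.25, -47, 28) [-20.  15. -28. 115.  41.  61. -28.] 0.0 [14.  5. 80.]
   (27, 0.506, 0.2, -47, 28) [-28.  23. -28. 113.  44.  61. -39.] 0.0 [19. 10. 78.]
   (27, 0.506, 0.083, -47, 28) [-32.  33. -23. 120.  56.  51. -55.] 0.0 [26. 17. 73.]
   (27, 0.506, 0.2, -47, 28) [-28.  23. -28. 113.  44.  61. -39.] 0.0 [19. 10. 78.]
   (20, 0.48, 0.25, -47, 28) [-20.  15. -28. 115.  41.  61. -28.] 0.0 [14.  5. 80.]
   (0, 0.48, 0.25, -15, 28) [  9.   2. -20. 130.  30.  26.  40.] 0.0 [ 2. -0. 82.]
   (-3, 0.5, 0.24, 6, 28) [ 27.   4. -23. 130. -10.  19. 109.] 0.0 [ 4. -2. 82.]
   (-6.2, 0.581, 0.113, 6.4, 28) [  7.  23.   4. 127. -59.  10. 163.] 0.007 [22. -3. 78.]
   (-6.2, 0.578, 0.155, 6.4, 28) [  4.  19.   7. 127. -57.  12. 160.] 0.0 [18. -1. 79.]
   (-6, 0.5, 0.21, 6.4, 28) [ -8.   7.  21. 132. -39.  18. 143.] 0.0 [ 7.  1. 82.]
   (0, 0.48, 0.24, -15, 28) [-59.   4.  52. 131.  19.  22.  51.] 0.0 [ 2.  4. 82.]
   (20, 0.46, 0.25, -47, 28) [-85.  17.  53. 118.  19.  49.  -3.] 0.0 [ 1. 17. 80.]
   (28.6, 0.448, 0.2, -47, 28) [-89.  23.  50. 120.  15.  45.  -9.] 0.0 [ 0. 22. 78.]
   (28.6, 0.448, 0.083, -47, 28) [-82.  35.  44. 127.   9.  27. -10.] 0.0 [ 4. 33. 72.]
```

```bash
python3 -m jog '[[[31.1,20.4,-6.7],[0.965,0.093,2.05],5],[[31.1,20.4,-6.7],[0.965,0.093,2.05],5],[[31.1,20.4,-6.7],[0.965,0.093,2.05],5],[[31.1,20.4,-6.7],[0.965,0.093,2.05],5],[[31.1,20.4,-6.7],[0.965,0.093,2.05],5],[[31.1,20.4,-6.7],[0.965,0.093,2.05],5],[[31.1,20.4,-6.7],[0.965,0.093,2.05],5],[[31.1,20.4,-6.7],[0.965,0.093,2.05],5],[[31.1,20.4,-6.7],[0.965,0.093,2.05],5],[[31.1,20.4,-6.7],[0.965,0.093,2.05],5],[[31.1,20.4,-6.7],[0.965,0.093,2.05],5],[[31.1,20.4,-6.7],[0.965,0.093,2.05],5]]'
python3 - <<'E'
import st; from h import *
print(gp(25,.48,.3,25,20)); print(gp(0,.5,.28,6,15),gp(-25,.57,.26,6.4,28))
E
```

```text
time_s: 9.68
ee_pos: [0.4316, 0.202, 0.3083]
tcp_rot: [179.8, 20.5, -151.1]
wrist_force: [-0.4, -0.8, -0.5]
width: 0.05
grip_force: 0.0
[ 16.9   5.  -48.2 117.8   6.7  38.5  83.9]
([-0.03, -0.08, 0.29], [0.026, 0.009, 0.065])
([4.48, -20.93, 0.67], [0.125, 0.094, 0.382]) ([14.86, -42.76, -1.08], [0.164, -0.129, 0.359])
```

```bash
python3 -m jog '[[[14.8,-42.7,-1],[0.164,-0.129,0.36],5],[[14.8,-42.7,-1],[0.164,-0.129,0.36],5],[[14.8,-42.7,-1],[0.164,-0.129,0.36],5],[[14.8,-42.7,-1],[0.164,-0.129,0.36],5],[[14.8,-42.7,-1],[0.164,-0.129,0.36],5],[[14.8,-42.7,-1],[0.164,-0.129,0.36],5],[[14.8,-42.7,-1],[0.164,-0.129,0.36],5],[[14.8,-42.7,-1],[0.164,-0.129,0.36],5],[[14.8,-42.7,-1],[0.164,-0.129,0.36],5],[[14.8,-42.7,-1],[0.164,-0.129,0.36],5]]'
python3 - <<'E'
import st; from h import *
Rm=Rt(6.4,28); g=np.array([.605,-.3035,.113])
print(go(g-Rm[:,2]*.06,Rm),go(g,Rm))
E
```

```text
time_s: 10.92
ee_pos: [0.519, -0.2368, 0.2641]
tcp_rot: [180.0, 27.8, -173.0]
wrist_force: [0.1, 0.2, 1.0]
width: 0.0501
grip_force: 0.0
[ 55.7  16.6 -30.8 114.1 -14.5  29.1 136. ]
([0.23, -7.64, 10.36], [0.005, -0.004, 0.009]) ([0.21, -7.68, 16.36], [0.005, -0.004, 0.009])
```

```bash
python3 -m jog '[[[0.2,-6,1],[0.005,0,0.009],4.6],[[0.2,-7.7,4],[0.005,0,0.009],4.6],[[0.2,-7.7,8],[0.005,0,0.009],4.6],[[0.2,-7.7,10.4],[0.005,0,0.009],4.6],[[0.2,-7.7,10.4],[0.005,0,0.009],4.6],[[0.2,-7.7,10.4],[0.005,0,0.009],4.6]]'
python3 - <<'E'
import st; from h import *
m=viewer.camera_model('wrist'); p,d=snap('wrist','w2.png')
T=wcloud(m,d).reshape(-1,3); c=(.605,-.3035)
print(axisfit(T,c,.094,.114,.011,.02),axisfit(T,c,.076,.082,.030,.036))
Rm=Rt(6.4,28); g=np.array([.605,-.3035,.113]); print(go(g,Rm))
E
```

```text
time_s: 11.68
ee_pos: [0.575, -0.3089, 0.1719]
tcp_rot: [-180.0, 27.8, -173.6]
wrist_force: [0.1, 0.4, -0.0]
width: 0.0456
grip_force: 0.0
[ 53.1  30.3 -26.8 109.3 -10.5  21.2 137.6]
(array([ 0.6048, -0.3035]), 650, 0.0003) (array([ 0.6048, -0.3032]), 315, 0.0003)
([0.07, 0.26, 6.06], [-0.001, -0.002, -0.0])
```

View pics/w2.png

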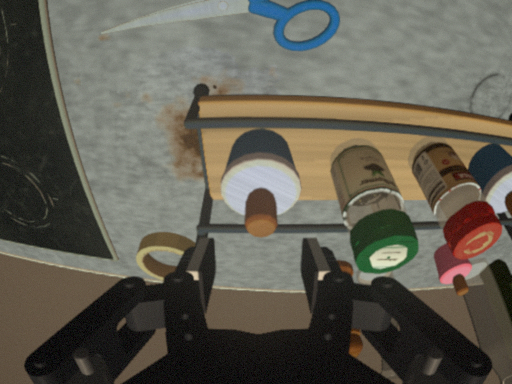

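The wrist view has the right pot's knob at (262,212), centred between the pads at (205,270) and (312,270). I'll advance and grip.

```bash
python3 -m jog '[[[0.1,0.25,3],[0,0,0],4.6],[[0.1,0.25,5],[0,0,0],4.6],[[0.1,0.25,6],[0,0,0],4.6],[[0.1,0.25,6],[0,0,0],4.6],[[0.1,0.25,6],[0,0,0],1.5],[[0.1,0.25,6],[0,0,0],1.5],[[0.1,0.25,6],[0,0,0],1.5],[[0.1,0.25,6],[0,0,0],1.5],[[0.1,0.25,6],[0,0,0],1.5],[[0.1,0.25,6],[0,0,0],1.5]]' 50
python3 - <<'E'
import st; from h import *
p,R0,s=now(); print(s['wrist_torque'],p+R0[:,2]*.006)
print((R0.T@[-.004,0,.042]*100).round(2),(R0.T@[-.10,-.011,.06]*100).round(2))
E
```

```text
time_s: 12.98
ee_pos: [0.6017, -0.3046, 0.1177]
tcp_rot: [-180.0, 27.8, -173.7]
wrist_force: [-1.2, 1.3, 5.8]
width: 0.0199
grip_force: 49.4
[ 49.2  35.8 -24.8 109.5  -9.5  15.  136.6]
[0.00219391 0.39195326 0.06852489] [ 0.60447172 -0.30427583  0.11244129]
[-1.61  0.04 -3.9 ] [  6.09   0.   -10.  ]
```

```bash
python3 -m jog '[[[-0.67,0,-1.9],[0,0,0],1.5],[[-1.1,0,-3.6],[0,0,0],1.5],[[-1.1,0,-3.6],[0,0,0],1.5],[[-1.1,0,-3.6],[0,0,0],1.5],[[0.5,0,-4.7],[0,0,0],1.5],[[2.4,0,-6],[0,0,0],1.5],[[4.5,0,-8],[0,0,0],1.5],[[6.9,0,-10.4],[0,0,0],1.5],[[6.9,0,-10.4],[0,0,0],1.5]]'
python3 - <<'E'
import st; from h import *
Rl=Rt
a=now(); print(a[2]['wrist_force'])
T0=np.array([.452,.228]); 
for n,az,r,z,y in [('a',0,.48,.26,-20),('b',20,.48,.25,-47.6)]: print(n,gp(az,r,z,y,28))
snap('scene','s3.png'); snap('wrist','w3.png')
x=cv2.imread('pics/s3.png')[150:320,150:420]; y=cv2.imread('pics/w3.png')
cv2.imwrite('pics/c3.png',np.hstack([cv2.resize(x,(400,300)),cv2.resize(y,(400,300))]))
E
```

```text
time_s: 14.1
ee_pos: [0.4901, -0.3175, 0.1761]
tcp_rot: [179.9, 27.7, -173.9]
wrist_force: [1.2, -1.0, -0.8]
width: 0.0198
grip_force: 49.4
[ 65.7  26.8 -33.9 117.2 -12.3  19.9 144.4]
[ 1.19277116 -1.03167    -0.78770955]
a ([-6.03, 31.8, -6.87], [0.214, -0.006, 0.403])
b ([-4.64, 48.54, -6.45], [0.439, -0.006, 0.829])
```

View pics/c3.png

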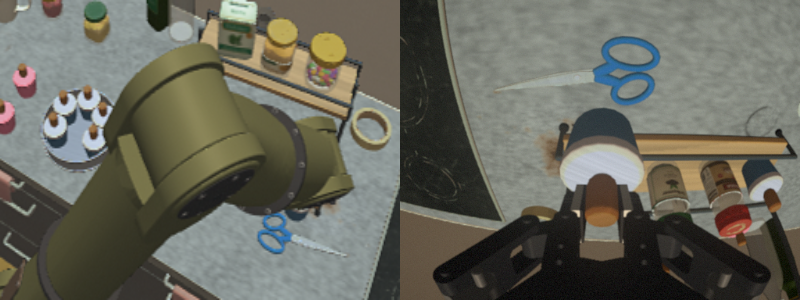

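```bash
python3 -m jog '[[[-6,31.8,-6.9],[0.214,0,0.403],1.5],[[-6,31.8,-6.9],[0.214,0,0.403],1.5],[[-6,31.8,-6.9],[0.214,0,0.403],1.5],[[-6,31.8,-6.9],[0.214,0,0.403],1.5],[[-6,31.8,-6.9],[0.214,0,0.403],1.5],[[-6,31.8,-6.9],[0.214,0,0.403],1.5],[[-4.6,48.5,-6.4],[0.439,0,0.829],1.5],[[-4.6,48.5,-6.4],[0.439,0,0.829],1.5],[[-4.6,48.5,-6.4],[0.439,0,0.829],1.5],[[-4.6,48.5,-6.4],[0.439,0,0.829],1.5],[[-4.6,48.5,-6.4],[0.439,0,0.829],1.5],[[-4.6,48.5,-6.4],[0.439,0,0.829],1.5]]'
python3 - <<'E'
import st; from h import *
print(gp(20,.48,.25,-47.6,28))
m=viewer.camera_model('wrist'); p,d=snap('wrist','w4.png'); 
T=wcloud(m,d).reshape(-1,3); np.savez('/tmp/w4',p=p,d=d,M=np.array(m['world_from_camera']))
K=[(.4342,.1711),(.4936,.1844),(.5123,.2422),(.4716,.2865),(.4121,.2742)]
for c in K: print(axisfit(T,np.array(c)-.001,.062,.083,.011,.016),axisfit(T,np.array(c)-.001,.0435,.050,.030,.034))
E
```

```text
time_s: 15.7
ee_pos: [0.4618, 0.0902, 0.2407]
tcp_rot: [-180.0, 28.0, 132.6]
wrist_force: [1.9, -0.4, -1.9]
width: 0.0201
grip_force: 49.5
[-76.7  23.1  60.4 121.3   9.9  36.   14.8]
([5.01, 4.21, -4.32], [0.002, -0.0, 0.003])
(array([0.433, 0.173]), 108, 0.0002) (array([0.436 , 0.1675]), 83, 0.001)
(array([0.4929, 0.1859]), 226, 0.0002) (array([0.4934, 0.1847]), 138, 0.0013)
(array([0.5115, 0.2444]), 266, 0.0003) (array([0.5116, 0.2445]), 112, 0.0003)
(None, 0) (None, 0)
(None, 0) (None, 0)
```

View pics/w4.png

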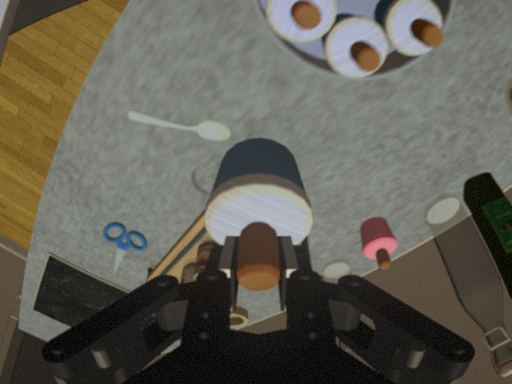

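The gripper holds the pot at (258,215) with its knob in the pads, and the tin with its filled ring places is at the top of the view. I'll check the pot's seat in the hand and work out the move over the tin's centre.

```bash
cat >> h.py <<'E'
def held(T,hg=.0774):
    p,R0,s=now(); g=p+R0[:,2]*.006; b=g[2]-hg; o=[]
    for lo_,hi_,r in [(.041,.047,.030),(.057,.070,.011)]:
        f=axisfit(T,g[:2],b+lo_,b+hi_,r,r+.008); o.append((f[0]-g[:2] if f[0] is not None else None,)+f[1:])
    q=T[np.hypot(T[:,0]-g[0],T[:,1]-g[1])<.04]; q=q[(q[:,2]<b+.03)&(q[:,2]>b-.02)]
    # cup cone: radius 25..29 over 40 mm
    from scipy.optimize import least_squares
    f=least_squares(lambda a:np.hypot(q[:,0]-a[0],q[:,1]-a[1])-(.025+.1*(q[:,2]-b)),g[:2],loss='soft_l1',f_scale=.002)
    o.append((f.x-g[:2],len(q),np.abs(f.fun).mean(),q[:,2].min()-b)); return o
E
python3 - <<'E'
from h import *
z=np.load('/tmp/w4.npz'); m=viewer.camera_model('wrist'); m['world_from_camera']=z['M']
T=wcloud(m,z['d']).reshape(-1,3)
for h in held(T): print(h)
Rm=Rt(-47.6,28); print(go([.452,.231,.20],Rm),go([.452,.231,.15],Rm))
E
```

```text
(array([ 0.00048682, -0.01332   ]), 732, 0.0003)
(array([-0.00601318,  0.00398   ]), 936, 0.003)
(array([ 0.00080892, -0.01342454]), 1748, np.float64(0.000271390157799962), np.float64(0.001351383024816244))
([10.7, 8.1, -1.69], [0.011, -0.001, 0.016]) ([13.05, 8.09, 2.73], [0.011, -0.001, 0.016])
```

```bash
python3 -m jog '[[[10.7,8.1,-1.7],[0.01,0,0.015],1.5],[[10.7,8.1,-1.7],[0.01,0,0.015],1.5],[[10.7,8.1,-1.7],[0.01,0,0.015],1.5],[[10.7,8.1,-1.7],[0.01,0,0.015],1.5],[[10.7,8.1,-1.7],[0.01,0,0.015],1.5],[[10.7,8.1,-1.7],[0.01,0,0.015],1.5]]'
python3 - <<'E'
import st; from h import *
print(now()[0])
m=viewer.camera_model('wrist'); p,d=snap('wrist','w5.png'); print(now()[0])
T=wcloud(m,d).reshape(-1,3)
for h in held(T): print(h)
K=[(.4330,.173),(.4929,.186),(.5115,.2444),(.4708,.2885),(.411,.276)]
for c in K: print(axisfit(T,np.array(c)-.001,.062,.083,.011,.016),axisfit(T,np.array(c)-.001,.0435,.050,.030,.034))
Rm=Rt(-47.6,28); print(go([.452,.231,.20],Rm))
E
```

```text
time_s: 16.5
ee_pos: [0.452, 0.2156, 0.2056]
tcp_rot: [-179.8, 27.8, 131.5]
wrist_force: [0.4, -0.4, -0.9]
width: 0.02
grip_force: 49.6
[-82.3  32.1  55.2 114.7   2.3  41.2   7.1]
[0.45195459 0.21561252 0.20559678]
[0.45193961 0.21583999 0.20553443]
(array([ 0.00041839, -0.00083428]), 760, 0.0003)
(array([ 0.00021839, -0.00073428]), 1074, 0.0015)
(array([ 0.00059715, -0.00086726]), 1761, np.float64(0.0002661884158512145), np.float64(0.0008343368956199859))
(array([0.4329, 0.1727]), 351, 0.0003) (array([0.4329, 0.1726]), 207, 0.0005)
(None, 0) (array([0.4926, 0.1859]), 159, 0.0003)
(array([0.5116, 0.2441]), 346, 0.0003) (array([0.5113, 0.2433]), 170, 0.0006)
(array([0.4706, 0.2895]), 293, 0.0003) (array([0.4708, 0.2884]), 175, 0.0009)
(array([0.4106, 0.2765]), 153, 0.0002) (array([0.4128, 0.276 ]), 40, 0.0006)
([1.26, 1.0, -0.64], [-0.01, -0.004, -0.013])
```

View pics/w5.png

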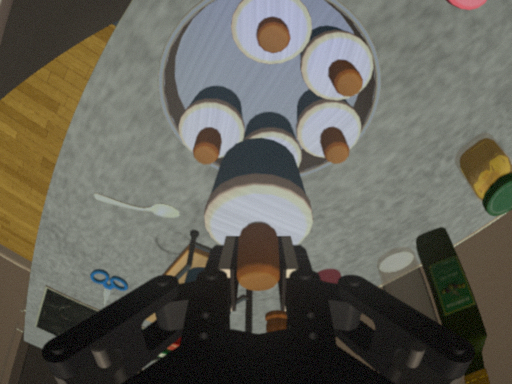

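Over the tin: the pot hangs straight in the hand, offset under 1 mm, and the open middle is just beyond it. I'll settle exactly over the middle and then lower.

Run:
```python
from h import *
Rm=Rt(-47.6,28); print(go([.4513,.2318,.15],Rm))
```

```text
([3.69, 1.02, 3.73], [-0.01, -0.004, -0.013])
```

```bash
python3 -m jog '[[[1.35,1.02,-0.7],[-0.01,-0.004,-0.013],1.5],[[1.35,1.02,-0.7],[-0.01,-0.004,-0.013],1.5],[[3.7,1.02,3.7],[-0.01,-0.004,-0.013],1.5],[[3.7,1.02,3.7],[-0.01,-0.004,-0.013],1.5],[[3.7,1.02,3.7],[-0.01,-0.004,-0.013],1.5]]'
python3 - <<'E'
import st; from h import *
p,R0,s=now(); print(p+R0[:,2]*.006)
Rm=Rt(-47.6,28); print(go([.4513,.2318,.15],Rm),go([.4513,.2318,.115],Rm),go([.4513,.2318,.083],Rm))
E
```

```text
time_s: 17.18
ee_pos: [0.4496, 0.235, 0.1562]
tcp_rot: [-180.0, 28.1, 132.5]
wrist_force: [0.1, 0.7, -1.0]
width: 0.0205
grip_force: 49.7
[-81.1  36.8  51.8 116.8  -0.3  35.1   6.2]
[0.45149247 0.23290884 0.15092045]
([-0.02, -0.09, 0.11], [0.0, 0.002, 0.001]) ([1.63, -0.09, 3.2], [0.0, 0.002, 0.001]) ([3.14, -0.09, 6.02], [0.0, 0.002, 0.001])
```

```bash
python3 -m jog '[[[0.8,-0.09,1.6],[0,0.002,0],1.5],[[1.6,-0.09,3.2],[0,0.002,0],1.5],[[1.6,-0.09,3.2],[0,0.002,0],1.5],[[2,-0.09,4],[0,0.002,0],1.5],[[2.5,-0.09,4.9],[0,0.002,0],1.5],[[2.9,-0.09,5.6],[0,0.002,0],1.5],[[3.14,-0.09,6],[0,0.002,0],1.5],[[3.14,-0.09,6],[0,0.002,0],1.5],[[3.14,-0.09,6],[0,0.002,0],1.5]]'
python3 - <<'E'
import st; from h import *
p,R0,s=now(); print(p+R0[:,2]*.006)
m=viewer.camera_model('wrist'); _,d=snap('wrist','w6.png')
T=wcloud(m,d).reshape(-1,3); print(held(T)[0])
Rm=Rt(-47.6,28); print(go([.4513,.2318,.0807],Rm))
E
```

```text
time_s: 18.3
ee_pos: [0.4488, 0.2342, 0.0875]
tcp_rot: [-180.0, 27.9, 132.5]
wrist_force: [0.1, 0.1, -1.2]
width: 0.0202
grip_force: 49.7
[-77.3  42.7  46.6 120.4  -3.7  25.9   6. ]
[0.45073015 0.23214028 0.08221549]
(array([ 0.00109187, -0.0008554 ]), 627, 0.0026)
([0.01, 0.02, 0.17], [0.0, -0.001, 0.001])
```

```bash
python3 -m jog '[[[0.1,0.02,0.18],[0,0,0],1.5],[[0.1,0.02,0.18],[0,0,0],1.5],[[0.1,0.02,0.18],[0,0,0],1.5]]'
python3 - <<'E'
import st; from h import *
p,R0,s=now(); print(p+R0[:,2]*.006)
E
```

```text
time_s: 18.73
ee_pos: [0.4492, 0.2345, 0.0857]
tcp_rot: [180.0, 27.9, 132.5]
wrist_force: [-0.1, 0.7, 3.3]
width: 0.02
grip_force: 50.2
[-77.2  42.8  46.5 120.5  -3.8  25.6   5.9]
[0.45106035 0.23245497 0.08035489]
```

Touching down with +3 N. Release and rise.

```bash
python3 -m jog '[[[0.1,0.02,0.18],[0,0,0],4.2],[[0.1,0.02,0.18],[0,0,0],4.2],[[0.1,0.02,0.18],[0,0,0],4.2],[[-0.4,0,-0.7],[0,0,0],4.2],[[-1.4,0,-2.7],[0,0,0],4.2],[[-3.3,0,-6.2],[0,0,0],4.2],[[-5.2,0,-9.8],[0,0,0],4.2],[[-7.6,0,-14.2],[0,0,0],4.2],[[-7.6,0,-14.2],[0,0,0],4.2]]'
python3 - <<'E'
import st; from h import *
print(now()[2]['wrist_force'])
m=viewer.camera_model('wrist'); p,d=snap('wrist','w7.png')
T=wcloud(m,d).reshape(-1,3)
K=[(.4330,.173),(.4929,.186),(.5115,.2444),(.4708,.2885),(.411,.276),(.4515,.231)]
for c in K: print(axisfit(T,np.array(c)-.001,.062,.083,.011,.016),axisfit(T,np.array(c)-.001,.0435,.050,.030,.034),T[np.hypot(*(T[:,:2]-c).T)<.012][:,2].max())
print(gp(20,.46,.27,-47.6,28),gp(0,.48,.26,-15,28),gp(-3,.5,.25,6,28))
E
```

```text
time_s: 19.85
ee_pos: [0.4509, 0.2341, 0.2501]
tcp_rot: [179.6, 27.9, 132.3]
wrist_force: [0.3, 0.3, -1.0]
width: 0.0421
grip_force: 0.0
[-85.9  29.4  57.6 110.3   3.9  47.8   6.8]
[ 0.29054626  0.30154909 -0.9528871 ]
(array([0.4332, 0.1729]), 233, 0.0003) (array([0.433 , 0.1727]), 148, 0.0006) 0.08939751921116834
(array([0.4927, 0.1853]), 240, 0.0003) (array([0.493 , 0.1857]), 123, 0.0002) 0.08911771294856208
(array([0.5115, 0.2438]), 229, 0.0003) (array([0.5113, 0.2433]), 124, 0.0007) 0.08973684270956028
(array([0.4706, 0.2895]), 192, 0.0003) (array([0.4706, 0.2877]), 133, 0.0012) 0.31399919223177747
(array([0.4107, 0.2765]), 115, 0.0002) (array([0.4122, 0.2761]), 104, 0.0011) 0.30979466916107834
(array([0.4519, 0.2321]), 214, 0.0003) (array([0.4518, 0.2305]), 190, 0.0014) 0.08986420316374663
([-5.0, -6.47, -0.46], [0.003, -0.002, -0.0]) ([-17.69, -13.73, 7.36], [-0.263, -0.001, -0.503]) ([-20.14, -14.16, 9.78], [-0.435, -0.001, -0.827])
```

View pics/w7.png

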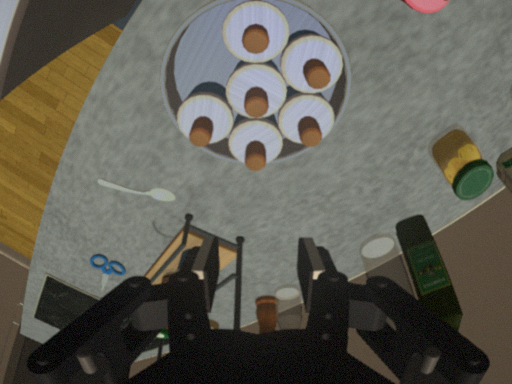

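The tin now holds six, with the middle pot at (257,92), standing level with its neighbours. The one empty place is at about (195,60). I'll plan the route to the left rack pot in simulation.

```bash
cat > s3.py <<'E'
from s2 import *
TAIL=[(-4,.51,.22,6.4,28),(-6.2,.581,.113,6.4,28),(-6.2,.574,.15,6.4,28),(-6.2,.5,.2,6.4,28),(0,.48,.25,-15,28),(20,.46,.25,-47,28),(28.6,.448,.2,-47,28),(28.6,.448,.083,-47,28)]
def run3(seed):
    g=np.random.default_rng(seed);n=g.integers(1,4)
    w=[(int(g.choice([-20,-10,0,10,20])),g.choice([.42,.46,.5]),g.choice([.26,.32,.4]),int(g.integers(-3,5)*20),int(g.integers(0,5)*10)) for _ in range(n)]
    try: r=list(track(Q,[P(*v) for v in w+TAIL]))
    except Exception: return -99,w,None
    m=min(np.min(np.minimum(q-lo,hi-q)) for q,e in r[n:n+4])
    return (m if max(e for q,e in r)<.01 else m-50),w,[q.round(0).astype(int).tolist() for q,e in r]
if __name__=='__main__':
    print(srch.off*500)
    with Pool() as p: o=sorted(p.map(run3,range(300),chunksize=5),key=lambda a:-a[0])
    for m,w,r in o[:3]+[run3_ for run3_ in o if len(run3_[1])==1][:2]:
        print(round(m,1),w); [print('   ',q) for q in r]
E
OMP_NUM_THREADS=1 timeout 300 python3 s3.py
```

```text
[  9.8160764  -11.66747337   8.13427572]
7.3 [(0, np.float64(0.46), np.float64(0.26), 0, 30), (-20, np.float64(0.42), np.float64(0.32), 60, 0), (10, np.float64(0.46), np.float64(0.26), -40, 40)]
    [-54, 1, 53, 135, -1, 15, 90]
    [42, 6, -26, 110, 3, 64, 165]
    [5, 18, -58, 129, 65, 65, -44]
    [62, 23, -73, 131, 61, 24, 39]
    [43, 36, -50, 129, 100, 21, 7]
    [45, 30, -50, 128, 83, 18, 23]
    [60, 21, -65, 134, 64, 17, 39]
    [46, 10, -64, 131, 52, 29, 17]
    [0, 21, -56, 119, 50, 67, -40]
    [-13, 28, -54, 121, 53, 68, -55]
    [-20, 40, -46, 127, 67, 62, -73]
6.3 [(-20, np.float64(0.5), np.float64(0.26), 40, 20), (-20, np.float64(0.5), np.float64(0.32), -40, 40), (20, np.float64(0.42), np.float64(0.26), -60, 10)]
    [60, 16, -35, 114, -13, 45, 165]
    [53, 0, -49, 131, 56, 27, 8]
    [19, 17, -63, 116, 29, 61, -28]
    [63, 24, -75, 131, 63, 25, 36]
    [45, 37, -54, 129, 99, 24, 8]
    [47, 32, -55, 128, 84, 21, 22]
    [61, 22, -68, 134, 66, 19, 36]
    [48, 11, -67, 131, 53, 31, 15]
    [0, 22, -58, 119, 50, 68, -41]
    [-12, 28, -55, 121, 53, 69, -56]
    [-20,
[... 533 characters left out ...]
, 40)]
    [-94, 14, 75, 138, 51, 28, -15]
    [51, 15, -54, 131, 38, 15, 62]
    [37, 32, -40, 129, 104, 14, 2]
    [39, 27, -41, 128, 79, 12, 27]
    [57, 19, -60, 134, 59, 15, 44]
    [41, 9, -58, 131, 49, 28, 20]
    [-2, 20, -53, 119, 49, 66, -39]
    [-15, 27, -52, 121, 52, 67, -54]
    [-22, 39, -44, 127, 66, 60, -72]
1.7 [(10, np.float64(0.46), np.float64(0.26), -60, 40)]
    [-87, 33, 71, 120, 13, 43, 0]
    [41, 13, -41, 131, 20, 12, 81]
    [37, 32, -40, 129, 104, 14, 2]
    [39, 27, -40, 128, 79, 12, 27]
    [57, 19, -60, 134, 59, 15, 44]
    [41, 9, -57, 131, 49, 28, 20]
    [-2, 20, -53, 119, 49, 66, -39]
    [-15, 27, -52, 121, 52, 67, -54]
    [-22, 39, -44, 127, 66, 60, -72]
```

Run:
```python
from h import *
print(gp(-20,.5,.27,40,20))
```

```text
([-28.93, -26.08, 12.09], [-0.618, 0.112, -1.398])
```

```bash
python3 -m jog '[[[-28.9,-26.1,12.1],[-0.618,0.112,-1.4],4.6],[[-28.9,-26.1,12.1],[-0.618,0.112,-1.4],4.6],[[-28.9,-26.1,12.1],[-0.618,0.112,-1.4],4.6],[[-28.9,-26.1,12.1],[-0.618,0.112,-1.4],4.6],[[-28.9,-26.1,12.1],[-0.618,0.112,-1.4],4.6],[[-28.9,-26.1,12.1],[-0.618,0.112,-1.4],4.6],[[-28.9,-26.1,12.1],[-0.618,0.112,-1.4],4.6],[[-28.9,-26.1,12.1],[-0.618,0.112,-1.4],4.6],[[-28.9,-26.1,12.1],[-0.618,0.112,-1.4],4.6],[[-28.9,-26.1,12.1],[-0.618,0.112,-1.4],4.6],[[-28.9,-26.1,12.1],[-0.618,0.112,-1.4],4.6],[[-28.9,-26.1,12.1],[-0.618,0.112,-1.4],4.6]]'
python3 - <<'E'
import st; from h import *
print(gp(-20,.5,.27,40,20),gp(-20,.5,.32,-40,40))
E
```

```text
time_s: 21.4
ee_pos: [0.4671, -0.1665, 0.269]
tcp_rot: [-179.8, 18.3, -151.6]
wrist_force: [0.1, -0.1, -0.9]
width: 0.0461
grip_force: 0.0
[ 17.5  12.3  11.3 113.7 -24.5  46.4 162.6]
([-0.05, -0.57, -0.68], [-0.071, -0.03, -0.191]) ([-1.64, -0.19, -5.31], [0.581, -0.33, 1.049])
```

```bash
python3 -m jog '[[[0,-0.6,-0.7],[-0.09,-0.03,-0.25],4.6],[[0,-0.6,-0.7],[-0.09,-0.03,-0.25],4.6],[[0,-0.6,-0.7],[-0.09,-0.03,-0.25],4.6],[[0,-0.6,-0.7],[-0.09,-0.03,-0.25],4.6],[[0,-0.6,-0.7],[-0.09,-0.03,-0.25],4.6]]'
python3 -c "import st"; OMP_NUM_THREADS=1 timeout 300 python3 s3.py
python3 - <<'E'
from h import *
print(gp(-20,.5,.32,-40,40))
E
```

```text
time_s: 22.02
ee_pos: [0.4677, -0.1727, 0.2759]
tcp_rot: [-179.9, 20.1, -136.6]
wrist_force: [0.9, -0.0, 0.5]
width: 0.046
grip_force: 0.0
[ 55.9  16.1 -33.5 109.6 -12.7  49.7 165.1]
[-15.55089074 -20.5829271   -1.92001852]
9.1 [(10, np.float64(0.46), np.float64(0.4), 20, 20), (-20, np.float64(0.5), np.float64(0.26), 80, 20), (-10, np.float64(0.5), np.float64(0.4), -60, 30)]
    [36, -2, -45, 106, -6, 55, 104]
    [73, 39, -76, 101, 20, 66, 165]
    [41, 11, -62, 102, 42, 72, -4]
    [59, 24, -73, 127, 59, 27, 40]
    [41, 36, -49, 125, 91, 21, 15]
    [45, 32, -53, 124, 76, 22, 29]
    [58, 23, -67, 130, 62, 22, 40]
    [43, 13, -63, 127, 52, 33, 16]
    [-1, 22, -54, 115, 50, 69, -38]
    [-13, 28, -53, 117, 53, 69, -51]
    [-19, 39, -46, 123, 66, 62, -68]
7.2 [(-10, np.float64(0.46), np.float64(0.32), -20, 40)]
    [71, -11, -62, 132, -4, 14, 80]
    [57, 23, -70, 127, 56, 25, 43]
    [38, 34, -44, 125, 91, 17, 15]
    [42, 30, -49, 124, 74, 19, 31]
    [56, 22, -64, 130, 59, 20, 43]
    [40, 11, -60, 127, 50, 32, 18]
    [-2, 22, -52, 115, 49, 68, -37]
    [-14, 28, -51, 117, 52
[... 606 characters left out ...]
, 23, -70, 127, 56, 25, 43]
    [38, 34, -44, 125, 91, 17, 15]
    [42, 30, -49, 124, 74, 19, 31]
    [56, 22, -64, 130, 59, 20, 43]
    [40, 11, -60, 127, 50, 32, 18]
    [-2, 22, -52, 115, 49, 68, -37]
    [-14, 28, -51, 117, 52, 69, -51]
    [-20, 39, -44, 123, 65, 61, -67]
6.4 [(10, np.float64(0.46), np.float64(0.32), -40, 40)]
    [13, 14, -63, 120, 59, 69, -30]
    [60, 26, -75, 127, 61, 29, 37]
    [44, 37, -54, 125, 91, 25, 15]
    [47, 34, -58, 124, 78, 25, 27]
    [60, 25, -70, 130, 64, 24, 37]
    [45, 14, -67, 127, 54, 35, 14]
    [0, 23, -56, 115, 51, 69, -38]
    [-12, 29, -54, 117, 53, 70, -52]
    [-19, 40, -47, 123, 66, 63, -68]
([-1.89, 0.35, -4.49], [0.731, -0.283, 1.266])
```

Run:
```python
from h import *
print(gp(10,.46,.32,-40,40))
```

```text
([-16.93, 19.74, 0.98], [0.731, -0.283, 1.266])
```

```bash
python3 -m jog '[[[-16.9,19.7,1],[0.731,-0.283,1.266],4.6],[[-16.9,19.7,1],[0.731,-0.283,1.266],4.6],[[-16.9,19.7,1],[0.731,-0.283,1.266],4.6],[[-16.9,19.7,1],[0.731,-0.283,1.266],4.6],[[-16.9,19.7,1],[0.731,-0.283,1.266],4.6],[[-16.9,19.7,1],[0.731,-0.283,1.266],4.6],[[-16.9,19.7,1],[0.731,-0.283,1.266],4.6],[[-16.9,19.7,1],[0.731,-0.283,1.266],4.6],[[-16.9,19.7,1],[0.731,-0.283,1.266],4.6],[[-16.9,19.7,1],[0.731,-0.283,1.266],4.6]]'
python3 - <<'E'
import st; from h import *
Rm=Rt(6.4,28); g=np.array([.5778,-.063,.113])
print(gp(10,.46,.32,-40,40),go(g-Rm[:,2]*.12,Rm))
from s2 import *
for v in [(-4,.51,.22,6.4,28),(-6.2,.52,.219,6.4,28)]:
    for q,e in track(Q,[P(*v),P(-6.2,.581,.113,6.4,28)]): print(q.round(),e)
E
```

```text
time_s: 23.28
ee_pos: [0.4472, 0.0814, 0.3216]
tcp_rot: [-174.8, 31.7, 165.1]
wrist_force: [0.5, -0.6, -0.8]
width: 0.0462
grip_force: 0.0
[ 26.2   2.7 -61.2 123.1  42.9  46.5  11.1]
([-0.37, 0.15, -0.13], [0.167, -0.126, 0.361]) ([-4.09, -11.43, 15.07], [-0.275, 0.049, -0.325])
[ 51.  16. -58. 130.  41.  17.  57.] 6.622207811317232e-07
[ 33.  30. -36. 128. 101.  12.   4.] 3.9776110521618965e-06
[ 54.  17. -58. 129.  41.  17.  61.] 8.885360509259076e-06
[ 33.  30. -36. 128. 101.  12.   4.] 7.750288476994624e-06
```

```bash
python3 -m jog '[[[-0.4,0.15,-0.1],[0.167,-0.126,0.361],4.6],[[-0.4,0.15,-0.1],[0.167,-0.126,0.361],4.6],[[-0.4,0.15,-0.1],[0.167,-0.126,0.361],4.6],[[-0.4,0.15,-0.1],[0.167,-0.126,0.361],4.6]]'
python3 - <<'E'
import st; from h import *
Rm=Rt(6.4,28); g=np.array([.5778,-.063,.113])
print(go(g-Rm[:,2]*.12,Rm))
from s2 import *
for q,e in track(Q,[P(-6.2,.52,.219,6.4,28),P(-6.2,.581,.113,6.4,28)]): print(q.round(),e)
E
```

```text
time_s: 23.78
ee_pos: [0.4505, 0.0833, 0.3234]
tcp_rot: [-179.8, 39.8, 140.6]
wrist_force: [-0.0, 0.1, -0.4]
width: 0.0459
grip_force: 0.0
[ 10.6  10.9 -61.1 122.   55.6  66.6 -29.6]
([-5.19, -7.39, 17.25], [-0.451, 0.193, -0.665])
[ 61.  19. -67. 130.  49.  20.  52.] 1.1891892149129702e-07
[ 34.  30. -37. 129. 102.  12.   3.] 1.0413119007654155e-05
```

```bash
python3 -m jog '[[[-5.2,-7.4,17.2],[-0.451,0.193,-0.665],4.6],[[-5.2,-7.4,17.2],[-0.451,0.193,-0.665],4.6],[[-5.2,-7.4,17.2],[-0.451,0.193,-0.665],4.6],[[-5.2,-7.4,17.2],[-0.451,0.193,-0.665],4.6],[[-5.2,-7.4,17.2],[-0.451,0.193,-0.665],4.6],[[-5.2,-7.4,17.2],[-0.451,0.193,-0.665],4.6],[[-5.2,-7.4,17.2],[-0.451,0.193,-0.665],4.6],[[-5.2,-7.4,17.2],[-0.451,0.193,-0.665],4.6],[[-5.2,-7.4,17.2],[-0.451,0.193,-0.665],4.6],[[-5.2,-7.4,17.2],[-0.451,0.193,-0.665],4.6]]'
python3 - <<'E'
import st; from h import *
Rm=Rt(6.4,28); g=np.array([.5778,-.063,.113])
print(go(g-Rm[:,2]*.12,Rm),go(g-Rm[:,2]*.05,Rm))
E
```

```text
time_s: 25.02
ee_pos: [0.5189, -0.0707, 0.2262]
tcp_rot: [-180.0, 28.2, -173.8]
wrist_force: [0.7, -0.7, 0.1]
width: 0.046
grip_force: 0.0
[ 61.9  22.8 -70.4 126.4  52.5  24.5  50. ]
([0.08, 0.11, 0.18], [-0.002, 0.004, -0.003]) ([0.1, 0.12, 7.18], [-0.002, 0.004, -0.003])
```

Great margin. Advance to 50 mm back, measure.

```bash
python3 -m jog '[[[0.1,0.1,3],[0,0.004,0],4.6],[[0.1,0.1,5.5],[0,0.004,0],4.6],[[0.1,0.1,7.2],[0,0.004,0],4.6],[[0.1,0.1,7.2],[0,0.004,0],4.6],[[0.1,0.1,7.2],[0,0.004,0],4.6]]'
python3 - <<'E'
import st; from h import *
m=viewer.camera_model('wrist'); p,d=snap('wrist','w8.png')
T=wcloud(m,d).reshape(-1,3); c=(.5778,-.063)
a=axisfit(T,c,.094,.114,.011,.02);print(a,axisfit(T,c,.076,.082,.030,.036))
Rm=Rt(6.4,28); print(go([*a[0],.113],Rm))
E
```

```text
time_s: 25.65
ee_pos: [0.5518, -0.0663, 0.1626]
tcp_rot: [180.0, 28.0, -173.8]
wrist_force: [1.0, -0.5, -0.1]
width: 0.0461
grip_force: 0.0
[ 44.   26.9 -50.  127.5  72.5  17.   31. ]
(array([ 0.5775, -0.063 ]), 735, 0.0003) (array([ 0.5773, -0.0627]), 412, 0.0003)
([0.04, 0.08, 5.01], [-0.002, -0.0, -0.004])
```

```bash
python3 -m jog '[[[0,0.08,2.5],[0,0,-0.004],4.6],[[0,0.08,4.2],[0,0,-0.004],4.6],[[0,0.08,5],[0,0,-0.004],4.6],[[0,0.08,5],[0,0,-0.004],4.6],[[0,0.08,5],[0,0,-0.004],4.6],[[0,0.08,5],[0,0,-0.004],1.5],[[0,0.08,5],[0,0,-0.004],1.5],[[0,0.08,5],[0,0,-0.004],1.5],[[0,0.08,5],[0,0,-0.004],1.5],[[0,0.08,5],[0,0,-0.004],1.5],[[0,0.08,5],[0,0,-0.004],1.5]]' 50
python3 - <<'E'
import st; from h import *
p,R0,s=now(); print(p+R0[:,2]*.006)
E
```

```text
time_s: 27.08
ee_pos: [0.5752, -0.0637, 0.1186]
tcp_rot: [-179.9, 28.0, -173.6]
wrist_force: [-2.8, -0.8, 6.5]
width: 0.0199
grip_force: 49.0
[ 36.5  31.8 -42.2 127.3  93.7  15.9  10.7]
[ 0.57803607 -0.0633591   0.11328795]
```

Gripped. I'll lift over the rail and draw out as before.

```bash
python3 -m jog '[[[-0.67,0,-1.9],[0,0,0],1.5],[[-1.1,0,-3.6],[0,0,0],1.5],[[-1.1,0,-3.6],[0,0,0],1.5],[[-1.1,0,-3.6],[0,0,0],1.5],[[-1.1,0,-3.6],[0,0,0],1.5],[[0.5,0,-4.7],[0,0,0],1.5],[[2.4,0,-6],[0,0,0],1.5],[[4.5,0,-8],[0,0,0],1.5],[[6.9,0,-10.4],[0,0,0],1.5],[[6.9,0,-10.4],[0,0,0],1.5],[[6.9,0,-10.4],[0,0,0],1.5]]'
python3 - <<'E'
import st; from h import *
print(now()[2]['wrist_force'])
for n,az,r,z,y in [('a',0,.48,.24,-15),('b',20,.46,.25,-47.6)]: print(n,gp(az,r,z,y,28))
E
```

```text
time_s: 28.45
ee_pos: [0.4666, -0.0758, 0.1775]
tcp_rot: [-179.9, 28.0, -173.7]
wrist_force: [0.4, 0.3, -1.0]
width: 0.0199
grip_force: 49.7
[ 54.6  19.4 -55.3 136.6  70.9  11.3  33.3]
[ 0.43069342  0.28680983 -1.03228535]
a ([-4.87, 7.48, -5.11], [0.174, 0.0, 0.329])
b ([-2.76, 23.77, -7.38], [0.441, 0.0, 0.831])
```

```bash
python3 -m jog '[[[-4.9,7.5,-5.1],[0.174,0,0.329],1.5],[[-4.9,7.5,-5.1],[0.174,0,0.329],1.5],[[-4.9,7.5,-5.1],[0.174,0,0.329],1.5],[[-2.8,23.8,-7.4],[0.441,0,0.831],1.5],[[-2.8,23.8,-7.4],[0.441,0,0.831],1.5],[[-2.8,23.8,-7.4],[0.441,0,0.831],1.5],[[-2.8,23.8,-7.4],[0.441,0,0.831],1.5],[[-2.8,23.8,-7.4],[0.441,0,0.831],1.5],[[-2.8,23.8,-7.4],[0.441,0,0.831],1.5],[[-2.8,23.8,-7.4],[0.441,0,0.831],1.5],[[-2.8,23.8,-7.4],[0.441,0,0.831],1.5],[[-2.8,23.8,-7.4],[0.441,0,0.831],1.5]]'
python3 - <<'E'
import st; from h import *
Rm=Rt(-47.6,28); print(go([.3922,.2178,.2],Rm))
E
```

```text
time_s: 29.95
ee_pos: [0.43, 0.1592, 0.2557]
tcp_rot: [-180.0, 28.0, 132.4]
wrist_force: [0.1, 0.2, -2.0]
width: 0.02
grip_force: 50.0
[ -2.2  20.1 -55.2 117.3  47.7  68.4 -39.8]
([8.69, 1.16, 1.08], [-0.001, 0.001, -0.0])
```

```bash
python3 -m jog '[[[8.7,1.15,1.1],[0,0,0],1.5],[[8.7,1.15,1.1],[0,0,0],1.5],[[8.7,1.15,1.1],[0,0,0],1.5],[[8.7,1.15,1.1],[0,0,0],1.5],[[8.7,1.15,1.1],[0,0,0],1.5]]'
python3 - <<'E'
import st; from h import *
m=viewer.camera_model('wrist'); p,d=snap('wrist','w9.png')
T=wcloud(m,d).reshape(-1,3)
for h in held(T,.0783): print(h)
K=dict(A=(.4330,.173),B=(.4929,.186),C=(.5115,.2444),D=(.4708,.2885),E=(.411,.276),M=(.4518,.231))
for k,c in K.items(): print(k,axisfit(T,np.array(c)-.001,.062,.083,.011,.016),axisfit(T,np.array(c)-.001,.0435,.050,.030,.034))
Rm=Rt(-47.6,28); print(go([.3922,.2178,.15],Rm))
E
```

```text
time_s: 30.58
ee_pos: [0.3906, 0.2198, 0.2056]
tcp_rot: [180.0, 28.1, 132.3]
wrist_force: [0.0, 0.2, -1.7]
width: 0.0199
grip_force: 49.9
[-14.6  26.3 -54.2 119.6  50.1  69.7 -55. ]
(array([-1.33575641e-04,  8.20016433e-05]), 751, 0.0003)
(array([-3.33575641e-04, -1.79983567e-05]), 1030, 0.0013)
(array([ 1.82563810e-04, -1.31625605e-05]), 1759, np.float64(0.00025988278630484027), np.float64(0.000530225508180035))
A (None, 0) (None, 0)
B (array([0.4925, 0.1858]), 155, 0.0004) (array([0.4931, 0.1857]), 36, 0.0004)
C (array([0.5115, 0.2441]), 320, 0.0004) (array([0.5114, 0.2436]), 145, 0.0005)
D (array([0.4706, 0.2895]), 368, 0.0003) (array([0.4706, 0.2885]), 212, 0.001)
E (array([0.4107, 0.2765]), 318, 0.0002) (array([0.4113, 0.2762]), 203, 0.0011)
M (array([0.4516, 0.232 ]), 341, 0.0003) (array([0.4521, 0.2317]), 180, 0.0009)
([2.38, -0.01, 4.42], [-0.0, 0.001, -0.001])
```

View pics/w9.png

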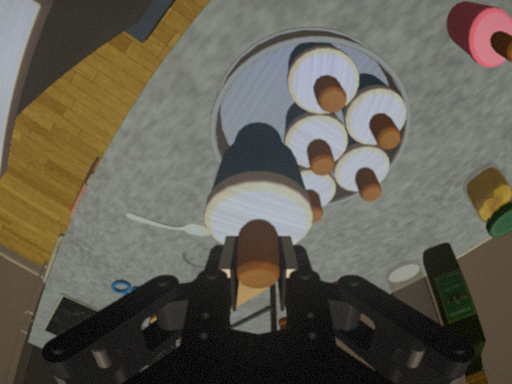

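The held pot at (258,190) is centred in the grip within 0.3 mm. The empty place lies left of the middle pot at (316,140). Lowering.

```bash
python3 -m jog '[[[1.2,0,2.2],[0,0,0],1.5],[[2.4,0,4.4],[0,0,0],1.5],[[3.2,0,5.9],[0,0,0],1.5],[[3.2,0,5.9],[0,0,0],1.5],[[3.2,0,5.9],[0,0,0],1.5],[[3.2,0,5.9],[0,0,0],1.5]]'
python3 - <<'E'
import st; from h import *
p,R0,s=now(); print(p+R0[:,2]*.006)
Rm=Rt(-47.6,28); print(go([.3922,.2178,.115],Rm),go([.3922,.2178,.083],Rm),go([.3922,.2178,.0808],Rm))
E
```

```text
time_s: 31.38
ee_pos: [0.3899, 0.2211, 0.1387]
tcp_rot: [180.0, 28.0, 132.4]
wrist_force: [-0.5, 0.1, -1.8]
width: 0.0199
grip_force: 49.9
[-18.8  32.8 -50.8 124.2  57.3  65.4 -65.2]
[0.39180148 0.21905693 0.13337977]
([0.76, -0.06, 1.68], [0.001, 0.001, -0.0]) ([2.26, -0.06, 4.5], [0.001, 0.001, -0.0]) ([2.37, -0.06, 4.7], [0.001, 0.001, -0.0])
```

```bash
python3 -m jog '[[[0.76,-0.06,1.65],[0,0,0],1.5],[[0.76,-0.06,1.65],[0,0,0],1.5],[[1.2,-0.06,2.4],[0,0,0],1.5],[[1.6,-0.06,3.2],[0,0,0],1.5],[[2,-0.06,3.9],[0,0,0],1.5],[[2.26,-0.06,4.5],[0,0,0],1.5],[[2.26,-0.06,4.5],[0,0,0],1.5],[[2.26,-0.06,4.5],[0,0,0],1.5]]'
python3 - <<'E'
import st; from h import *
p,R0,s=now(); print(p+R0[:,2]*.006)
Rm=Rt(-47.6,28); print(go([.3922,.2178,.0808],Rm))
E
```

```text
time_s: 32.38
ee_pos: [0.3898, 0.2197, 0.0875]
tcp_rot: [-179.9, 28.0, 132.5]
wrist_force: [0.0, 0.1, -2.4]
width: 0.0201
grip_force: 49.9
[-21.5  38.2 -47.9 127.   63.7  62.8 -73.1]
[0.39168074 0.2176011  0.08220122]
([0.05, 0.05, 0.13], [-0.001, 0.0, 0.001])
```

```bash
python3 -m jog '[[[0.07,0.03,0.14],[0,0,0],1.5],[[0.07,0.03,0.14],[0,0,0],1.5],[[0.07,0.03,0.14],[0,0,0],1.5]]'
```

```text
time_s: 32.75
ee_pos: [0.3903, 0.22, 0.0865]
tcp_rot: [180.0, 28.1, 132.4]
wrist_force: [-1.2, 0.8, 6.0]
width: 0.0201
grip_force: 50.7
```

Floor contact. Release, rise, and look.

```bash
python3 -m jog '[[[0.05,0.03,0.1],[0,0,0],4.2],[[0.05,0.03,0.1],[0,0,0],4.2],[[0.05,0.03,0.1],[0,0,0],4.2],[[-0.4,0,-0.7],[0,0,0],4.2],[[-1.4,0,-2.7],[0,0,0],4.2],[[-3.3,0,-6.2],[0,0,0],4.2],[[-5.2,0,-9.8],[0,0,0],4.2],[[-7.6,0,-14.2],[0,0,0],4.2],[[-7.6,0,-14.2],[0,0,0],4.2],[[-7.6,0,-14.2],[0,0,0],4.2]]'
python3 - <<'E'
import st; from h import *
m=viewer.camera_model('wrist'); p,d=snap('wrist','w10.png'); snap('scene','s10.png')
T=wcloud(m,d).reshape(-1,3)
K=dict(A=(.4330,.173),B=(.4929,.186),C=(.5115,.2444),D=(.4708,.2885),E=(.411,.276),M=(.4518,.231),P=(.392,.218))
for k,c in K.items(): print(k,axisfit(T,np.array(c)-.001,.062,.083,.011,.016),axisfit(T,np.array(c)-.001,.0435,.050,.030,.034),(lambda z:z[z<.12].max())(T[np.hypot(*(T[:,:2]-c).T)<.012][:,2]))
cv2.imwrite('pics/c10.png',np.hstack([cv2.resize(cv2.imread('pics/'+f),(400,300)) for f in('w10.png','s10.png')]))
E
```

```text
time_s: 34.0
ee_pos: [0.3903, 0.2192, 0.2472]
tcp_rot: [-180.0, 28.1, 132.4]
wrist_force: [0.3, -0.2, 0.6]
width: 0.0422
grip_force: 0.0
[-12.4  22.5 -55.6 116.3  46.1  72.5 -48.7]
A (array([0.4328, 0.1725]), 236, 0.0003) (array([0.4333, 0.1726]), 151, 0.0008) 0.08937473843863622
B (array([0.4927, 0.1859]), 230, 0.0004) (array([0.493 , 0.1861]), 103, 0.0003) 0.08921090958879982
C (array([0.5117, 0.2442]), 240, 0.0004) (array([0.5114, 0.2438]), 123, 0.0005) 0.09019053975628644
D (array([0.4706, 0.2896]), 244, 0.0004) (array([0.4708, 0.2883]), 167, 0.001) 0.09002103908695788
E (array([0.4108, 0.2767]), 198, 0.0003) (array([0.4112, 0.2755]), 173, 0.0013) 0.0901418348723694
M (array([0.4519, 0.232 ]), 245, 0.0003) (array([0.4518, 0.2309]), 171, 0.0013) 0.08978955093138477
P (array([0.3923, 0.2182]), 213, 0.0003) (array([0.3923, 0.2176]), 164, 0.0013) 0.08981547749233254
```

View pics/c10.png

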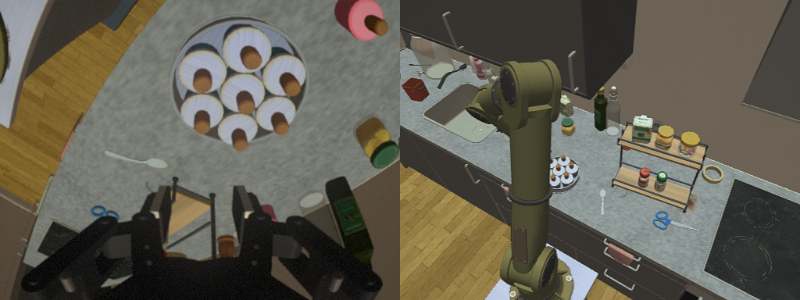

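All seven canisters stand in the tin at the same height (knobs at 0.089–0.090 m). The red and green jars are still on the rack at about (645,178) and (662,180) in the combined picture. Handing in.

```bash
python3 -c "
from rig import workorder; print(workorder.job_done())"
```

```text
the job is handed in; nothing more can be done
None
```

Both canisters were lifted over the rail and set in the tin; all seven stand upright and level, both jars are still on the rack, and the job was handed in at 34 s (no verdict shown).

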